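Bolt down the die shoe and ready the embossing press bed

ROBOT

A 6-joint arm with a two-finger parallel gripper is mounted at the origin on the work surface. World frame = base frame: x ahead of the robot, y to its left, z up, the work surface at z = 0. Lengths are in m, angles in rad, forces in N, time in s.
With the tool pointing down it reaches from about 0.35 to 0.775 m from the base axis. Payload 5.5 kg.
Tool frame: the origin (TCP) lies midway between the tips of the shut fingers; the grasp point (between the pads) lies 19 mm behind it; z points along the fingers, x is the direction in which the jaws open and shut, and the axes are right-handed (so a half turn about z gives the same grasp; the last joint's range is limited). The gripper opens to 85 mm and grips with 20 to 120 N. Pads are 22 mm wide; open, the fingers measure 114 mm over their backs; the gripper's body (76 mm by 85 mm) begins 54 mm behind the grasp point. The pads swing forward as they close: fully open they stand 13 mm farther back than shut.
Start: joints at [-1.489, 0.313, 0.046, 1.304, 0, 1.431], TCP at [0.126, -0.561, 0.231] pointing down, gripper open.
Joint ranges: [-2.76, 2.76], [-0.86, 1.69], [-1.03, 1.26], [-2.2, 2.34], [-1.47, 1.5], [-3.14, 3.14]. Speed limits (rad/s): [2.57, 2.57, 3.14, 3.14, 3.14, 3.14].

INTERFACE

Orientations are given as a rotation vector (axis times angle).
In Python, from bench import robot, optics, ticket gives the robot as it stands. The module is installed in compiled form; this text tells all that it offers.
- The arm moves only by the tool move_arm, never from a script. Its argument "motion" is a list of rows, each an object with "xyz": the shift along the world's x, y, z in cm, a list of three; "rotation": the turn, a rotation vector about the world's x, y, z in degrees, a list of three. A call has exactly 8 rows; each row shifts and turns the commanded pose from where the row before left it; what a row does not reach is not made up. A row lasts 1/12 s, in which the tool goes at most 41.7 mm and 7.16 degrees, less where a joint would pass 70% of its speed; a pose out of reach is approached as far as the arm can. A call is refused whole if a number of a shift passes 4.17 or a number of a turn 7.16, either way. A call with a gripper value outside its range is refused whole. "gripper" is the gripper's target within -1 to 1 (shut at 1, half-way at 0, fully open at -1), set as the call begins (left out, the last holds). The fingers move at their own pace and stop on an object; "force" is the grip in N (left out, the last holds). Time passes only in rows, so rows that do not move let the fingers close, or fill a call up. It gives the time, the measured TCP pose, the force and the opening at its end, in the units of the state.
- robot.sense(): the state, without advancing time (a new reading comes with each control period).
- optics.camera(name): name is "scene" or "top"; returns a dict with "img" (480x640x3 uint8, red, green, blue), "fx", "fy", "cx", "cy" (pixels), "R" (3x3) and "t" (3): a world point X has camera coordinates R X + t. Camera axes: x right, y down, z forward; pixel columns grow to the right and rows downward; lengths in m; the calibration is good to about 2 mm. A picture is of the moment at which its call begins. There is no depth.
- ticket.hand_in(): hands the job in, once; it reports no verdict.
The state is a dict: "time_s": time; "joints": joint angles; "joint_velocities": joint speeds; "tau": joint torques, N m; "position": TCP position; "ee_rot": TCP orientation; "contact_force": force on the tool from outside, world axes, zero at the start; "torque": the same for the moment, N m; "gripper_width": opening from 0.0 (shut) to 1.0 (fully open).
Only numpy, scipy, OpenCV 4.12 (cv2) and the standard library are available. Lean on these libraries where they do the work, as an engineer would, in place of code of your own. Each camera call takes 0.05 s, during which the arm holds its last target. There are 200 camera calls.

TASK

Get the embossing press bed ready: push the tapered drift right down into one of the holes of the die shoe so that the shoe's holes come into line with those of the bed, then bolt the shoe down with every bolt in the wooden rack, each fully home in a hole of its own (any holes), and put the drift back upright in an empty well of the rack, fully home. Slide the top board off its stack, without lifting it and without disturbing the boards below, along the deck until it lies up against the end stop, and turn the pressure knob so that its pointer stands at the mark on the index ring. The board and the knob may be done at any time; leave the other things on the bench alone.

Things in the scene. Friction and masses are not known exactly. Their poses are not given: they have to be found in the camera images.
- bed: Press bed, fixed dark steel block 130 x 200 x 50 mm (x, y, z), origin at the centre of its underside on the bench. Three round 13 mm holes run right through it to the bench, in a row along its own y at x = -30 mm, y = +60, 0 and -60 mm. On it lies the die shoe.
- shoe (a joint): Die shoe: bright steel plate 112 x 180 x 8 mm on the bed (top 58 mm above the bench) with the same three 13 mm holes, and a brass die bar 25 mm wide, 12 mm high, 66 mm from the holes on the bed's +x side. It slides stiffly (5 N friction, no spring) along the bed's y only; value = its shift in m along the bed's +y, 0 = holes in line; starts 4 to 5.5 mm off.
- hole1 (a point): Axis of the bed's hole 1 (bed y = +60 mm) at the height of the shoe's top face, 58 mm above the bench. Fixed to the bed; the shoe's own hole is shifted from here by the value of joint shoe along the bed's y.
- hole2 (a point): Axis of the bed's hole 2 (bed y = 0 mm) at the height of the shoe's top face, 58 mm above the bench. Fixed to the bed; the shoe's own hole is shifted from here by the value of joint shoe along the bed's y.
- hole3 (a point): Axis of the bed's hole 3 (bed y = -60 mm) at the height of the shoe's top face, 58 mm above the bench. Fixed to the bed; the shoe's own hole is shifted from here by the value of joint shoe along the bed's y.
- rack: Fixed wooden rack block 190 x 44 x 55 mm, origin at the centre of its underside; four square 13 mm wells right through it, in a row along its own x at x = -75, -25, +25 and +75 mm. Drift and bolts stand in the wells in any order; there may be one empty well at the start.
- drift: Tapered steel drift, 98 mm long, 150 g; origin at its tip, own z along it to the handle. 4 mm diameter at the tip, tapering to 12 mm at 24 mm, then parallel to the shoulder at 50 mm; above it the round dark handle, 20 mm diameter, 48 mm long. Stands upright in a well, shoulder on the rack (tip 5 mm above the bench). Home in the bed: shoulder on the shoe, tip 8 mm up. Takes 5 to 15 N to push home.
- bolt1: Steel bolt, 62 mm long, 70 g, no thread; origin at the end of its shank, own z up along it: shank 10 mm diameter, 30 mm long, end chamfered to 7.6; flange 22 mm diameter at 30 to 35 mm; round grip 16 mm diameter at 35 to 62 mm. Stands upright in a rack well, flange on the rack (origin 25 mm above the bench). Home in the bed: flange on the shoe, origin 28 mm up. Two or three bolts are present.
- bolt2: Steel bolt, 62 mm long, 70 g, no thread; origin at the end of its shank, own z up along it: shank 10 mm diameter, 30 mm long, end chamfered to 7.6; flange 22 mm diameter at 30 to 35 mm; round grip 16 mm diameter at 35 to 62 mm. Stands upright in a rack well, flange on the rack (origin 25 mm above the bench). Home in the bed: flange on the shoe, origin 28 mm up. Two or three bolts are present.
- bolt3: Steel bolt, 62 mm long, 70 g, no thread; origin at the end of its shank, own z up along it: shank 10 mm diameter, 30 mm long, end chamfered to 7.6; flange 22 mm diameter at 30 to 35 mm; round grip 16 mm diameter at 35 to 62 mm. Stands upright in a rack well, flange on the rack (origin 25 mm above the bench). Home in the bed: flange on the shoe, origin 28 mm up. Two or three bolts are present.
- chute: Fixed aluminium holder; origin at bench height below the step from stack to deck; +x = slide direction, away from the robot. x -128 to 0 mm: pocket (floor 10 mm high) with three boards. x 0 to 130: deck 33 mm high, 1 mm below the top board; then end stop 50 mm high. Side rails 50 mm high, 94 mm apart, x -134 to 140. Back wall at x -134 to -128, only 28 mm high, so the top board can be pushed from behind.
- board1: Plywood board 120 x 90 x 12 mm (x, y, z), 120 g, origin at the centre of its underside. Bottom of the stack: stays.
- board2: Plywood board 120 x 90 x 12 mm (x, y, z), 120 g, origin at the centre of its underside. Middle of the stack, its top 34 mm above the bench: stays.
- board3: Plywood board 120 x 90 x 12 mm (x, y, z), 120 g, origin at the centre of its underside. Top of the stack (34 to 46 mm above the bench), with a cork rectangle on its top; starts with its centre near chute x = -64 mm; at the end stop its centre is at chute x = 70 mm.
- dial: Pressure control: fixed grey box 80 x 80 x 40 mm, origin at the centre of its underside, with the knob on top, about the vertical axis through the origin.
- knob (a joint): Pressure knob, black: disc 46 mm diameter with a bar grip 42 x 13 mm, 49 to 82 mm above the bench, white pointer at one end of the bar, in line with it. Value in rad grows clockwise seen from above, 0 to 4.0; stays where it is left (friction about 0.04 N m). At 0 the pointer points along the dial box's +x.
- pointer (a point): End of the white pointer, 33 mm from the knob's axis, in line with the bar.
- mark (a point): The mark (small black block standing on the bright index ring under the knob), given as the point 33 mm from the knob's axis where the end of the pointer must come. It lies 0.5 to 2.5 rad clockwise of the pointer at the start.
- mallet: Bystander: wooden mallet lying down, 180 mm long.
- pliers: Bystander: pliers lying flat, 125 mm long, 12 mm high.
- awl: Bystander: awl with wooden handle, lying, 150 mm long.
- cup: Bystander: paper cup, 76 mm wide, 95 mm high.
- tin: Bystander: aluminium tin with lid, 68 mm wide, 50 mm high.
- stone: Bystander: marble slab 110 x 50 x 22 mm.

How it is judged:
By the outcome, as a careful person would: the job done as asked, in the order asked, and still so for the second after the job is handed in, with the robot touching nothing.
Of bolt1, bolt2, bolt3 only 2 to 3 are there at a start; the rules pass over those that are not, and their reading is None.
At some moment in a run one of board3 may be knocked a few centimetres aside while the robot is not near it.
It also fails if it takes over 200 s, if anything falls off the work surface, if the arm or the gripper's body presses on something with over 40 N, if the wrist force passes 120 N, or if a joint passes its speed limit or range.

## Working session

There is one attempt and no reset: what is moved stays moved. The work goes in short steps, Python scripts to look and compute and a tool call to move; the robot and the scene stay as the last step left them, time stands still between calls to the robot, and variables do not carry over. Pictures are saved under pics/ and viewed, about 12 in all and at most 16, crops included, and the job is handed in when it is done.

Besides the shell and the picture viewer there is one more tool, called after "Emit:" as name(argument=value, ...), one argument or row to a line, values as JSON. move_arm: Moves the arm, as the interface text tells. Its arguments: {"type":"object","properties":{"motion":{"type":"array","items":{"type":"object","properties":{"xyz":{"type":"array","items":{"type":"number"}},"rotation":{"type":"array","items":{"type":"number"}}}}},"gripper":{"type":"number"},"force":{"type":"number"}},"required":["motion"]}

```bash
mkdir -p pics; cat > h.py <<'E'
from bench import robot, optics, ticket
import numpy as np, cv2
def snap(n,f):
    c=optics.camera(n); cv2.imwrite('pics/'+f,c['img'][:,:,::-1]); np.savez('pics/'+n+'.npz',**c); return c
def ray(c,u,v,z):
    R=np.array(c['R']);t=np.array(c['t']).ravel()
    d=R.T@np.array([(u-c['cx'])/c['fx'],(v-c['cy'])/c['fy'],1]);o=-R.T@t
    return o+d*(z-o[2])/d[2]
def proj(c,X):
    p=np.array(c['R'])@np.array(X)+np.array(c['t']).ravel()
    return c['fx']*p[0]/p[2]+c['cx'],c['fy']*p[1]/p[2]+c['cy']
E
python3 - <<'E'
from h import *
for n in('top','scene'):
    c=snap(n,n+'1.png'); print(n,c['fx'],c['cx'],c['cy'],-np.array(c['R']).T@np.array(c['t']).ravel(),np.round(c['R'],3).tolist())
print(robot.sense())
E
```

```text
top 607.7600550892906 330.1460655829742 254.16995914882403 [0.32610544 0.02111729 1.71329505] [[0.017, -1.0, 0.019], [-0.991, -0.019, -0.134], [0.134, -0.017, -0.991]]
scene 564.2937814517356 315.5904296308122 236.3366489599247 [ 1.05161838 -0.30842703  1.10866486] [[0.503, 0.864, -0.013], [0.744, -0.44, -0.503], [-0.44, 0.243, -0.864]]
{'time_s': 0.1, 'joints': array([-1.48855505e+00,  3.13936891e-01,  4.50882421e-02,  1.30361370e+00,
        5.48492872e-06,  1.43119913e+00]), 'joint_velocities': array([ 0.00056392, -0.00175968,  0.00239739,  0.00117817,  0.00031169,
        0.00123086]), 'tau': array([ 3.74608731e-03, -4.81731033e+01,  2.99240541e+01,  1.28387602e-02,
        2.23245814e-05,  1.17482924e-05]), 'position': array([ 0.12646886, -0.56044485,  0.23048968]), 'ee_rot': array([-2.45273640e+00,  1.96113539e+00,  1.78970950e-03]), 'contact_force': array([-0.37621699,  0.9431328 , -0.72335919]), 'torque': array([-0.0243624 ,  0.02637479,  0.01102035]), 'gripper_width': 0.9971460539221428}
```

View pics/top1.png

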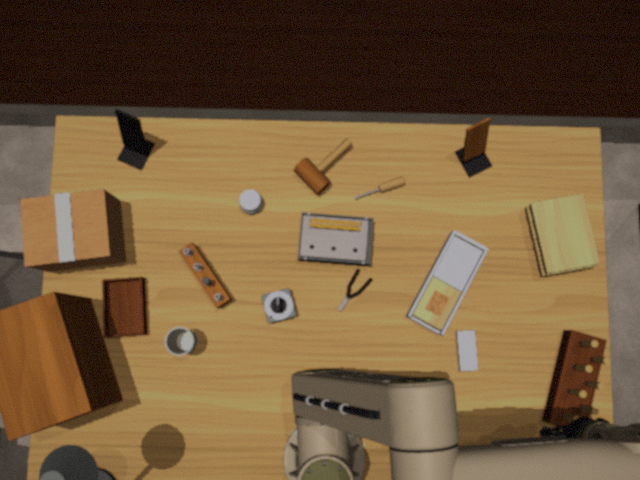

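View pics/scene1.png

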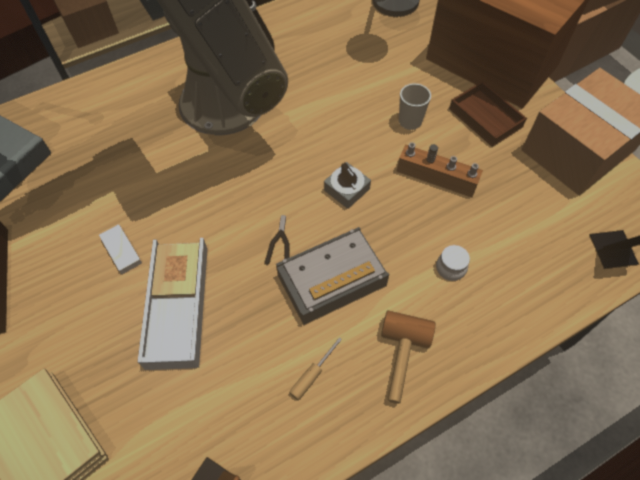

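Top view: bed centre near (335,240), rack (205,275), dial (279,305), chute running from (430,310) to (462,255), arm clear of all. Next, enlarged crops for precise features.

```bash
python3 - <<'E'
import cv2,numpy as np
t=cv2.imread('pics/top1.png');s=cv2.imread('pics/scene1.png')
def crop(i,x,y,w,h,k):
    o=cv2.resize(i[y:y+h,x:x+w],None,fx=k,fy=k,interpolation=cv2.INTER_CUBIC)
    return o
m=np.zeros((600,800,3),np.uint8)
a=crop(t,170,235,70,80,4);m[:320,:280]=a          # rack top
a=crop(t,290,205,90,70,4);m[:280,280:640]=a     # bed top
a=crop(t,256,282,40,45,4);m[:180,640:800]=a     # dial top
a=crop(s,390,135,100,65,4);m[320:580,:400]=a     # rack scene
a=crop(s,320,155,55,55,4);m[180:400,580:800]=a     # dial scene (covers a bit)
a=crop(s,270,225,125,98,3.2);m[286:600,400:800][:, :]=cv2.resize(a,(400,314))
cv2.imwrite('pics/m1.png',m)
m=np.zeros((600,800,3),np.uint8)
m[:440,:360]=crop(t,402,225,90,110,4)
m[:220,360:580]=crop(s,320,155,55,55,4)
m[220:600,400:720]=crop(s,135,230,80,145,4)[:380,:320]
cv2.imwrite('pics/m2.png',m)
E
```

```text
(no output)
```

View pics/m1.png

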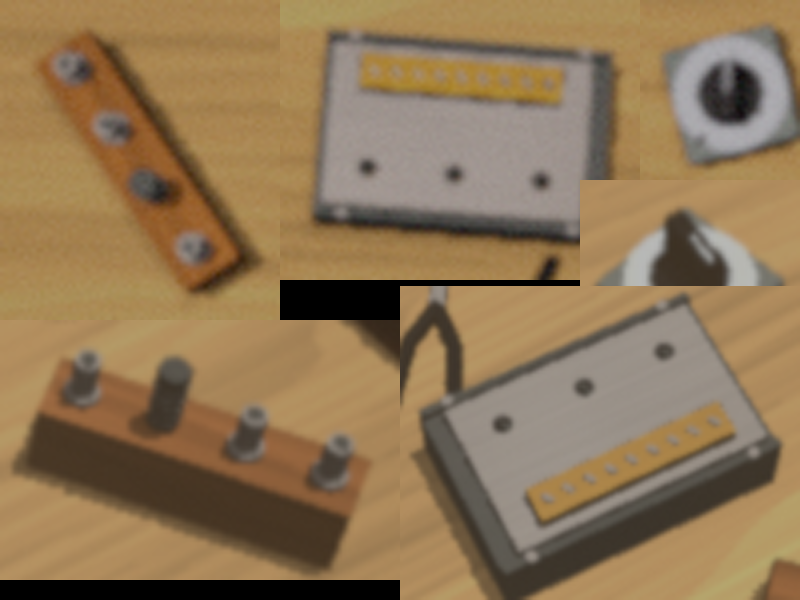

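View pics/m2.png

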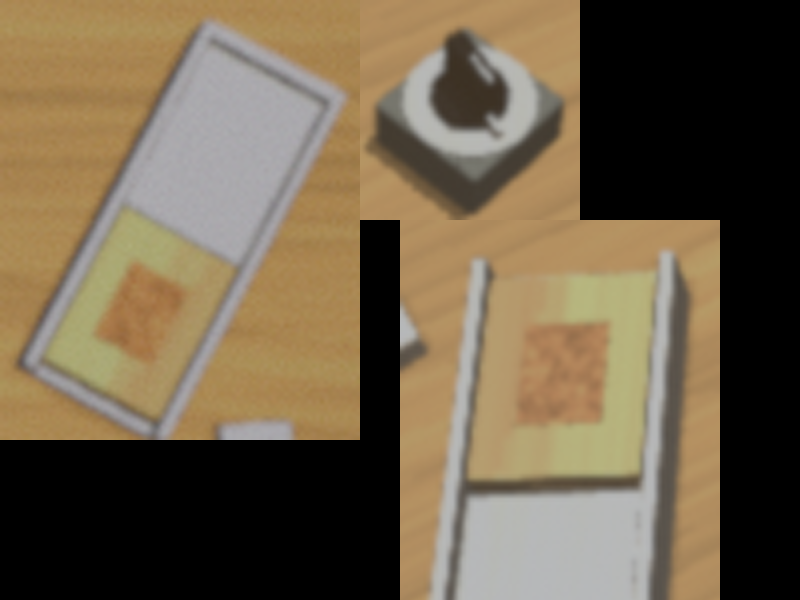

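```bash
cat > fit.py <<'E'
from h import *
from scipy.optimize import least_squares
from scipy.spatial.transform import Rotation as Ro
C={n:dict(np.load('pics/%s.npz'%n)) for n in('top','scene')}
T=lambda l,bx,by,x0,y0,k:[(bx+(X-x0+.5)/k-.5,by+(Y-y0+.5)/k-.5) for X,Y in l]
hw=lambda w,h,z:[(sx*w/2,sy*h/2,z) for sx,sy in((-1,1),(1,1),(1,-1),(-1,-1))]
def cent(n,u,v,r=4):
    g=C[n]['img'].astype(float).sum(2)[int(v)-r:int(v)+r+1,int(u)-r:int(u)+r+1]
    w=np.clip(np.median(g)*.8-g,0,None);yy,xx=np.mgrid[-r:r+1,-r:r+1]
    return int(u)+(w*xx).sum()/w.sum(),int(v)+(w*yy).sum()/w.sum()
O=[] # obj,cam,local,pixel,weight
def add(o,n,L,P,w=1):
    for l,p in zip(L,P): O.append((o,n,np.array(l,float),np.array(p),w))
# rack: local x chosen so that +75 = upper-left in top picture
add('rack','top',[(.095,.022,.055),(.095,-.022,.055),(-.095,-.022,.055),(-.095,.022,.055)],T([(38,66),(92,32),(242,258),(195,290)],170,235,0,0,4),.5)
S=lambda l:T(l,390,135,0,320,4)
add('rack','scene',[(-.095,.022,.055),(.095,.022,.055),(.095,-.022,.055),(-.095,-.022,.055)],S([(62,358),(372,462),(352,515),(40,410)]),.5)
add('rack','scene',[(-.075,0,.087),(-.025,0,.103),(.025,0,.087),(.075,0,.087)],S([(88,357),(175,367),(255,413),(342,442)]),1)
add('rack','top',[(.075,0,.087),(.025,0,.087),(-.025,0,.103),(-.075,0,.087)],T([(66,63),(107,125),(146,184),(189,246)],170,235,0,0,4),1)
B=lambda l:T(l,290,205,280,0,4); S=lambda l:T(l,270,225,400,286,3.2)
add('bed','top',[(.065,.1,.05),(.065,-.1,.05),(-.065,.1,.05)],B([(330,32),(609,55),(315,218)]),.5)
add('bed','scene',[(-.065,-.1,.05),(-.065,.1,.05),(.065,.1,.05)],S([(422,412),(686,296),(779,441)]),.5)
L=[(-.03,.06,.058),(-.03,0,.058),(-.03,-.06,.058)]
add('shoe','top',L,[cent('top',*p) for p in B([(368,167),(455,174),(541,181)])],2)
add('shoe','scene',L[::-1],[cent('scene',*p) for p in S([(502,424),(584,387),(664,351)])],2)
add('board','top',[(.06,.045,.046),(.06,-.045,.046),(-.06,-.045,.046),(-.06,.045,.046)],T([(125,207),(236,268),(160,420),(45,360)],402,225,0,0,4))
add('board','scene',[(.06,-.045,.046),(.06,.045,.046),(-.06,.045,.046),(-.06,-.045,.046)],T([(468,480),(640,478),(655,272),(490,278)],135,230,400,220,4))
names=['rack','bed','shift','board']
def unpack(p):
    q={'rack':p[0:3],'bed':p[3:6],'board':p[7:10]}
    c,s=np.cos(p[5]),np.sin(p[5]); q['shoe']=p[3:6]+np.array([-s,c,0])*p[6]; return q
def pr(n,X,d):
    c=C[n];p=Ro.from_rotvec(d[:3]).as_matrix()@(np.array(c['R'])@X)+np.array(c['t']).ravel()+d[3:]
    return np.array([c['fx']*p[0]/p[2]+c['cx'],c['fy']*p[1]/p[2]+c['cy']])
def w(po,l): c,s=np.cos(po[2]),np.sin(po[2]);return np.array([po[0]+c*l[0]-s*l[1],po[1]+s*l[0]+c*l[1],l[2]])
def res(p,raw=False):
    q=unpack(p);d={'top':p[10:16],'scene':p[16:22]}
    r=[(pr(n,w(q[o],l),d[n])-px)*(1 if raw else wt) for o,n,l,px,wt in O]
    if raw:return np.array(r)
    pri=np.concatenate([np.concatenate([d[n][:3]/.0012,d[n][3:]/.0015]) for n in d])
    return np.concatenate([np.ravel(r)/.5,pri,[(p[6])/.01]])
g=lambda n,u,v:ray(C[n],u,v,.055)
if __name__=='__main__':
    p0=np.zeros(22)
    p0[:2]=g('top',205,275)[:2];a=g('top',186,247)-g('top',224,303);p0[2]=np.arctan2(a[1],a[0])
    p0[3:5]=g('top',335,240)[:2];p0[7:9]=g('top',437,303)[:2];a=g('top',462,240)-g('top',437,303);p0[9]=np.arctan2(a[1],a[0])
    s=least_squares(res,p0,loss='soft_l1');p=s.x;np.save('pics/p.npy',p)
    print(np.round(p,4))
    for o,r in zip(O,res(p,True)):print(o[0],o[1],o[2],np.round(r,2))
    q=unpack(p)
    for i in L:print('shoe hole',w(q['shoe'],i).round(4),'bed',w(q['bed'],i).round(4))
    for x in(-.075,-.025,.025,.075):print('well',x,w(q['rack'],(x,0,.055)).round(4))
    t=cv2.imread('pics/top1.png');sc=cv2.imread('pics/scene1.png')
    m=np.hstack([cv2.resize(t[284:324,260:300],(400,400),interpolation=cv2.INTER_CUBIC),cv2.resize(sc[160:206,325:371],(400,400),interpolation=cv2.INTER_CUBIC)])
    cv2.imwrite('pics/dial.png',m)
E
python3 fit.py
```

```text
[ 4.906e-01  3.374e-01  6.223e-01  5.990e-01 -2.100e-02 -6.100e-02
  3.600e-03  4.248e-01 -3.035e-01 -4.855e-01 -3.000e-04  1.000e-04
 -7.000e-04 -2.000e-04  2.000e-03  9.000e-04  3.000e-04  6.000e-04
  4.000e-04  4.000e-04  1.200e-03 -4.000e-04]
rack top [0.095 0.022 0.055] [-1.18 -0.51]
rack top [ 0.095 -0.022  0.055] [-1.17 -0.99]
rack top [-0.095 -0.022  0.055] [-0.48 -0.66]
rack top [-0.095  0.022  0.055] [-2.3   0.57]
rack scene [-0.095  0.022  0.055] [-0.37 -0.53]
rack scene [0.095 0.022 0.055] [-0.04 -0.81]
rack scene [ 0.095 -0.022  0.055] [-0.37  0.21]
rack scene [-0.095 -0.022  0.055] [-1.22 -0.1 ]
rack scene [-0.075  0.     0.087] [-0.19  0.32]
rack scene [-0.025  0.     0.103] [-0.05  0.19]
rack scene [0.025 0.    0.087] [-0.14  0.11]
rack scene [0.075 0.    0.087] [-0.46 -0.07]
rack top [0.075 0.    0.087] [0.04 0.04]
rack top [0.025 0.    0.087] [-0.04 -0.27]
rack top [-0.025  0.     0.103] [-0.66 -0.29]
rack top [-0.075  0.     0.087] [-0.02  0.12]
bed top [0.065 0.1   0.05 ] [-0.79 -0.35]
bed top [ 0.065 -0.1    0.05 ] [ 0.93 -0.41]
bed top [-0.065  0.1    0.05 ] [-0
[... 430 characters left out ...]
op [0.06  0.045 0.046] [-0.33 -0.5 ]
board top [ 0.06  -0.045  0.046] [ 0.78 -0.08]
board top [-0.06  -0.045  0.046] [-0.12  0.34]
board top [-0.06   0.045  0.046] [-0.44 -0.57]
board scene [ 0.06  -0.045  0.046] [-0.55  0.21]
board scene [0.06  0.045 0.046] [ 0.1  -1.16]
board scene [-0.06   0.045  0.046] [ 0.05 -0.14]
board scene [-0.06  -0.045  0.046] [-0.19  0.09]
shoe hole [0.573  0.0443 0.058 ] bed [0.5728 0.0407 0.058 ]
shoe hole [ 0.5693 -0.0156  0.058 ] bed [ 0.5691 -0.0192  0.058 ]
shoe hole [ 0.5657 -0.0755  0.058 ] bed [ 0.5654 -0.0791  0.058 ]
well -0.075 [0.4297 0.2937 0.055 ]
well -0.025 [0.4703 0.3229 0.055 ]
well 0.025 [0.5109 0.352  0.055 ]
well 0.075 [0.5516 0.3812 0.055 ]
```

View pics/dial.png

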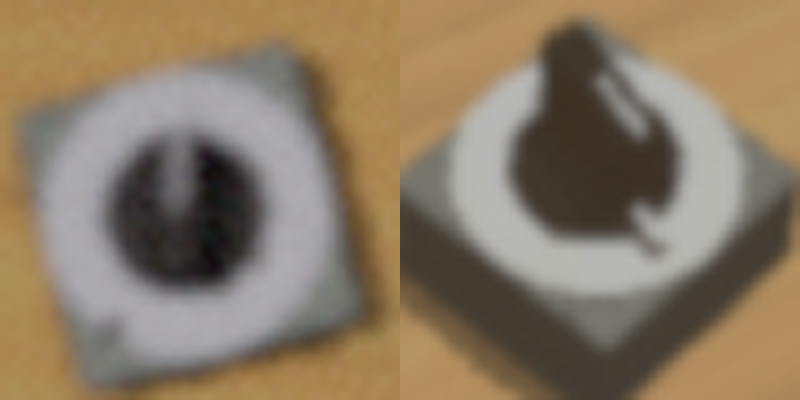

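```bash
cat > dial.py <<'E'
from fit import *
import sys
p=np.load('pics/p.npy');D={'top':p[10:16],'scene':p[16:22]}
def ctr(): # ring centre from top pixel with corrected camera
    f=lambda x:pr('top',np.array([x[0],x[1],.041]),D['top'])-np.array([279.0,305.2])
    return least_squares(f,[.4,.1]).x
if __name__=='__main__':
    xy=ctr();print(xy, pr('scene',np.array([*xy,.041]),D['scene']))
    im={n:np.mean([optics.camera(n)['img'].astype(float) for _ in range(6)],0) for n in('top','scene')}
    np.savez('pics/avg.npz',**im)
    K=10;rows=[]
    for n,(u,v) in(('top',(260,284)),('scene',(328,160))):
        a=cv2.resize(np.clip(im[n][v:v+40,u:u+40]*1.3,0,255).astype(np.uint8)[:,:,::-1].copy(),None,fx=K,fy=K,interpolation=cv2.INTER_LANCZOS4)
        b=a.copy()
        P=lambda l:[np.int32(((np.array([pr(n,np.array(X),D[n]) for X in l])-[u,v]+.5)*K))]
        th=np.linspace(0,2*np.pi,60)
        for r,z,c in((.023,.049,(0,0,255)),(.033,.042,(0,255,255)),(.04,.041,(255,0,0))):
            cv2.polylines(b,P([(xy[0]+r*np.cos(t),xy[1]+r*np.sin(t),z) for t in th]),True,c)
        y=float(sys.argv[1]);R=np.array([[np.cos(y),-np.sin(y)],[np.sin(y),np.cos(y)]])
        for z,c in((.082,(0,255,0)),(.049,(255,255,0))):
            cv2.polylines(b,P([(*(xy+R@q),z) for q in np.array([(.021,.0065),(.021,-.0065),(-.021,-.0065),(-.021,.0065)])]),True,c)
        for i in range(4):
            t=i*np.pi/2;X=(xy[0]+.043*np.cos(t),xy[1]+.043*np.sin(t),.041);cv2.putText(b,['+x','+y','-x','-y'][i],tuple(int(k) for k in P([X])[0][0]),0,.5,(255,0,255),1)
        rows.append(np.hstack([a,b])[:300 if n=='scene' else 400])
    m=np.vstack(rows)[:700];m=cv2.resize(m,(686,600));cv2.imwrite('pics/dial2.png',m)
E
python3 dial.py 0.08
```

```text
[0.41098792 0.13054183] [346.30293546 179.64811603]
```

View pics/dial2.png

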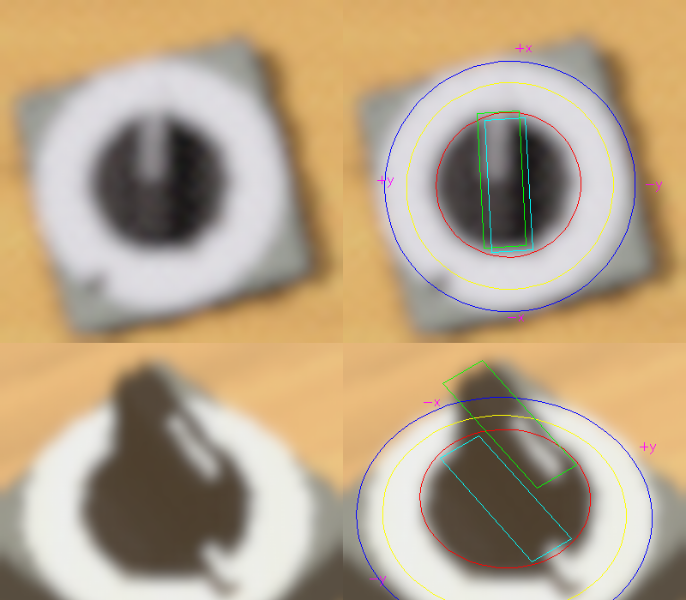

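Top view: pointer stripe lies on the +x half of the bar, with a dark spot near (113,317) native-zoomed at the ring edge; the mark is ambiguous, so I'll turn the knob a bit and look again. Moving to the dial.

Emit:
move_arm(
  motion=[
    {"xyz": [3.3, 2.7, 0], "rotation": [0, 0, 7.1]},
    {"xyz": [3.3, 2.7, 0], "rotation": [0, 0, 7.1]},
    {"xyz": [3.3, 2.7, 0], "rotation": [0, 0, 7.1]},
    {"xyz": [3.3, 2.7, 0], "rotation": [0, 0, 7.1]},
    {"xyz": [3.3, 2.7, 0], "rotation": [0, 0, 7.1]},
    {"xyz": [3.3, 2.7, 0], "rotation": [0, 0, 7.1]},
    {"xyz": [3.3, 2.7, 0], "rotation": [0, 0, 7.1]},
    {"xyz": [3.3, 2.7, 0], "rotation": [0, 0, 7.1]},
  ],
  gripper=0,
  force=60,
)

```text
time_s: 1.37
position: [0.3858, -0.3484, 0.2317]
ee_rot: [3.093, -0.549, 0.001]
contact_force: [0.3, -0.7, 0.3]
gripper_width: 0.498
```

Emit:
move_arm(
  motion=[
    {"xyz": [0.1, 3.4, 0], "rotation": [0, 0, 7.1]},
    {"xyz": [0.1, 3.4, 0], "rotation": [0, 0, 7.1]},
    {"xyz": [0.1, 3.4, 0], "rotation": [0, 0, 7.1]},
    {"xyz": [0.1, 3.4, 0], "rotation": [0, 0, 7.1]},
    {"xyz": [0.1, 3.4, 0], "rotation": [0, 0, 7.1]},
    {"xyz": [0.1, 3.4, 0], "rotation": [0, 0, 7.1]},
    {"xyz": [0.1, 3.4, 0], "rotation": [0, 0, 7.1]},
    {"xyz": [0.1, 3.4, 0], "rotation": [0, 0, 7.1]},
  ],
)

```text
time_s: 2.03
position: [0.3922, -0.0764, 0.2316]
ee_rot: [2.982, 0.987, 0.001]
contact_force: [1.5, 0.5, -0.1]
gripper_width: 0.501
```

Emit:
move_arm(
  motion=[
    {"xyz": [0.2, 3.4, 0], "rotation": [0, 0, 7.1]},
    {"xyz": [0.2, 3.4, 0], "rotation": [0, 0, 7.1]},
    {"xyz": [0.2, 3.4, 0], "rotation": [0, 0, 7.1]},
    {"xyz": [0.2, 3.4, 0], "rotation": [0, 0, 7.1]},
    {"xyz": [0.2, 3.4, -2], "rotation": [0, 0, 7.1]},
    {"xyz": [0.2, 3.4, -2], "rotation": [0, 0, 7.1]},
    {"xyz": [0, 0, -2], "rotation": [0, 0, 7.1]},
    {"xyz": [0, 0, 0], "rotation": [0, 0, 7.1]},
  ],
)

```text
time_s: 2.7
position: [0.4019, 0.128, 0.168]
ee_rot: [-2.145, -2.29, 0.006]
contact_force: [-1.5, 0.1, 0.6]
gripper_width: 0.501
```

Emit:
move_arm(
  motion=[
    {"xyz": [0.5, 0.2, -2], "rotation": [0, 0, 0]},
    {"xyz": [0.4, 0, -2], "rotation": [0, 0, 0]},
    {"xyz": [0, 0, -2], "rotation": [0, 0, 0]},
    {"xyz": [0, 0, -2], "rotation": [0, 0, 0]},
    {"xyz": [0, 0, -1.5], "rotation": [0, 0, 0]},
    {"xyz": [0, 0, -1.5], "rotation": [0, 0, 0]},
    {"xyz": [0, 0, 0], "rotation": [0, 0, 0]},
    {"xyz": [0, 0, 0], "rotation": [0, 0, 0]},
  ],
)

```text
time_s: 3.37
position: [0.4128, 0.128, 0.061]
ee_rot: [-2.16, -2.28, 0.002]
contact_force: [-0.9, 0.1, 0.8]
gripper_width: 0.498
```

Emit:
move_arm(
  motion=[
    {"xyz": [0, 0, 0], "rotation": [0, 0, 0]},
    {"xyz": [0, 0, 0], "rotation": [0, 0, 0]},
    {"xyz": [0, 0, 0], "rotation": [0, 0, 0]},
    {"xyz": [0, 0, 0], "rotation": [0, 0, 0]},
    {"xyz": [0, 0, 0], "rotation": [0, 0, 0]},
    {"xyz": [0, 0, 0], "rotation": [0, 0, 0]},
    {"xyz": [0, 0, 0], "rotation": [0, 0, 0]},
    {"xyz": [0, 0, 0], "rotation": [0, 0, 0]},
  ],
  gripper=1,
  force=30,
)

```text
time_s: 4.03
position: [0.4139, 0.1327, 0.0629]
ee_rot: [-2.153, -2.279, -0.014]
contact_force: [-2.5, 17.3, 3.1]
gripper_width: 0.145
```

Emit:
move_arm(
  motion=[
    {"xyz": [0, 0.5, 0], "rotation": [0, 0, 0]},
    {"xyz": [0, 0, 0], "rotation": [0, 0, -5]},
    {"xyz": [0, 0, 0], "rotation": [0, 0, -6]},
    {"xyz": [0, 0, 0], "rotation": [0, 0, -6]},
    {"xyz": [0, 0, 0], "rotation": [0, 0, -6]},
    {"xyz": [0, 0, 0], "rotation": [0, 0, -6]},
    {"xyz": [0, 0, 0], "rotation": [0, 0, -6]},
    {"xyz": [0, 0, 0], "rotation": [0, 0, 0]},
  ],
)

```text
time_s: 4.7
position: [0.4135, 0.1316, 0.0629]
ee_rot: [2.747, 1.517, -0.002]
contact_force: [-4.9, -6.5, 8.8]
gripper_width: 0.14
```

Emit:
move_arm(
  motion=[
    {"xyz": [0, 0, 0], "rotation": [0, 0, 0]},
    {"xyz": [0, 0, 0], "rotation": [0, 0, 0]},
    {"xyz": [0, 0, 0], "rotation": [0, 0, 0]},
    {"xyz": [0, 0, 2], "rotation": [0, 0, 0]},
    {"xyz": [0, 0, 3], "rotation": [0, 0, 0]},
    {"xyz": [2, 3, 4], "rotation": [0, 0, 0]},
    {"xyz": [3, 4, 0], "rotation": [0, 0, 0]},
    {"xyz": [3, 4, 0], "rotation": [0, 0, 0]},
  ],
  gripper=0,
)

```text
time_s: 5.37
position: [0.4814, 0.2244, 0.1453]
ee_rot: [2.746, 1.523, 0.01]
contact_force: [0.7, 0.5, 0.8]
gripper_width: 0.504
```

```bash
cat > dz.py <<'E'
import sys
from h import *
ims=[]
for n,u,v in(('top',255,280),('scene',322,157)):
    c=np.mean([optics.camera(n)['img'].astype(float) for _ in range(4)],0)
    cv2.imwrite('pics/full_%s_%s.png'%(n,sys.argv[1]),c[:,:,::-1])
    ims.append(cv2.resize(np.clip(c[v:v+50,u:u+50]*1.3,0,255).astype(np.uint8)[:,:,::-1],(400,400),interpolation=cv2.INTER_LANCZOS4))
cv2.imwrite('pics/dz%s.png'%sys.argv[1],np.hstack(ims));s=robot.sense();print(s['position'],s['ee_rot'],s['joints'])
E
python3 dz.py 1
```

```text
[0.47803091 0.22224316 0.14218907] [-2.74659701e+00 -1.52458935e+00  1.24119778e-03] [ 2.82816554e-01  2.66492212e-01 -2.41231629e-01  1.06389370e+00
  4.72287276e-05  8.40138181e-01][ WARN:0@8.748] global loadsave.cpp:1063 imwrite_ Unsupported depth image for selected encoder is fallbacked to CV_8U.
```

View pics/dz1.png

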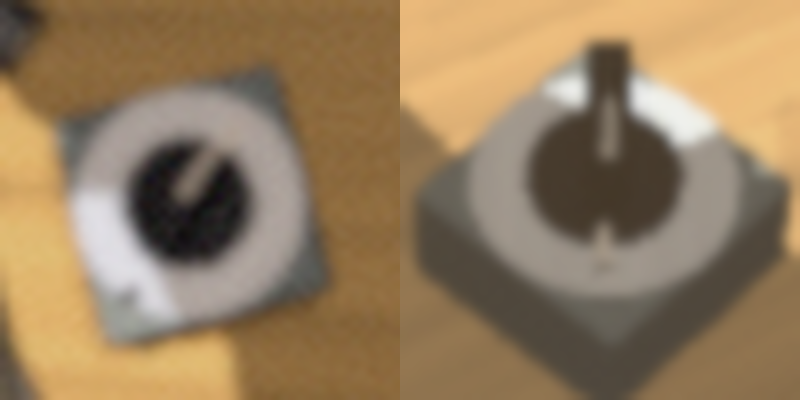

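```bash
python3 - <<'E'
from dial import *
a=np.load('pics/avg.npz');xy=np.array(ctr())
b={n:cv2.imread('pics/full_%s_1.png'%n)[:,:,::-1].astype(float) for n in('top','scene')}
M=[]
for im in (a,b):
  for n in('top','scene'):
    g=np.float32(im[n].sum(2)/3)
    th=np.radians(np.arange(0,360,4));rr=np.arange(.018,.048,.001)
    mp=np.array([[pr(n,np.array([xy[0]+r*np.cos(t),xy[1]+r*np.sin(t),.041]),D[n]) for t in th] for r in rr],np.float32)
    u=cv2.remap(g,mp[...,0],mp[...,1],cv2.INTER_CUBIC)
    M.append(cv2.resize(np.clip(u*1.2,0,255).astype(np.uint8),(800,145),interpolation=cv2.INTER_LINEAR))
cv2.imwrite('pics/polar.png',np.vstack(M))
E
```

```text
(no output)
```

View pics/polar.png

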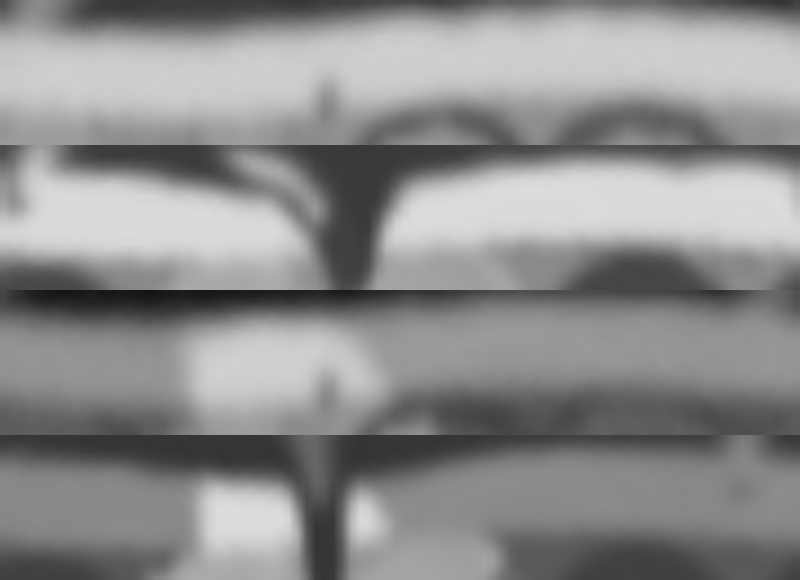

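The only mark-like object is the radial dark block at ~147° (top polar, x≈327); the white pointer was at ~4° and is now near −32°, and everything on the knob moved with it. I'll turn clockwise, watching for a stop.

Emit:
move_arm(
  motion=[
    {"xyz": [0, 0, 0], "rotation": [0, 0, 7.1]},
    {"xyz": [0, 0, 0], "rotation": [0, 0, 7.1]},
    {"xyz": [0, 0, 0], "rotation": [0, 0, 7.1]},
    {"xyz": [0, 0, 0], "rotation": [0, 0, 7.1]},
    {"xyz": [0, 0, 0], "rotation": [0, 0, 7.1]},
    {"xyz": [0, 0, 0], "rotation": [0, 0, 7.1]},
    {"xyz": [0, 0, 0], "rotation": [0, 0, 7.1]},
    {"xyz": [0, 0, 0], "rotation": [0, 0, 7.1]},
  ],
)

```text
time_s: 6.43
position: [0.4784, 0.2221, 0.1426]
ee_rot: [-1.684, -2.652, -0.0]
contact_force: [0.0, 0.1, 0.1]
gripper_width: 0.504
```

Emit:
move_arm(
  motion=[
    {"xyz": [0, 0, 0], "rotation": [0, 0, 7.1]},
    {"xyz": [0, 0, 0], "rotation": [0, 0, 7.1]},
    {"xyz": [0, 0, 0], "rotation": [0, 0, 7.1]},
    {"xyz": [0, 0, 0], "rotation": [0, 0, 7.1]},
    {"xyz": [0, 0, 0], "rotation": [0, 0, 7.1]},
    {"xyz": [0, 0, 0], "rotation": [0, 0, 7.1]},
    {"xyz": [0, 0, 0], "rotation": [0, 0, 7.1]},
    {"xyz": [0, 0, 0], "rotation": [0, 0, 7.1]},
  ],
)

```text
time_s: 7.1
position: [0.4784, 0.2221, 0.1426]
ee_rot: [0.22, 3.134, 0.0]
contact_force: [-0.2, -0.5, -0.3]
gripper_width: 0.499
```

Emit:
move_arm(
  motion=[
    {"xyz": [-1, -1, 0], "rotation": [0, 0, 7.1]},
    {"xyz": [-1, -2, 0], "rotation": [0, 0, 7.1]},
    {"xyz": [-1, -2, 0], "rotation": [0, 0, 7.1]},
    {"xyz": [-1, -2, 0], "rotation": [0, 0, 7.1]},
    {"xyz": [-1, -1, 0], "rotation": [0, 0, 7.1]},
    {"xyz": [-1, -1, 0], "rotation": [0, 0, 7.1]},
    {"xyz": [-0.4, 0, 0], "rotation": [0, 0, 7.1]},
    {"xyz": [0, 0, 0], "rotation": [0, 0, 7.1]},
  ],
)

```text
time_s: 7.77
position: [0.413, 0.1317, 0.1425]
ee_rot: [1.296, -2.861, -0.0]
contact_force: [-0.1, -0.7, 0.8]
gripper_width: 0.499
```

Emit:
move_arm(
  motion=[
    {"xyz": [0, 0, 0], "rotation": [0, 0, 7.1]},
    {"xyz": [0, 0, 0], "rotation": [0, 0, 2.5]},
    {"xyz": [0, 0, 0], "rotation": [0, 0, 0]},
    {"xyz": [0, 0, 0], "rotation": [0, 0, 0]},
    {"xyz": [0, 0, 0], "rotation": [0, 0, 0]},
    {"xyz": [0, 0, 0], "rotation": [0, 0, 0]},
    {"xyz": [0, 0, 0], "rotation": [0, 0, 0]},
    {"xyz": [0, 0, 0], "rotation": [0, 0, 0]},
  ],
)

```text
time_s: 8.43
position: [0.4149, 0.133, 0.1423]
ee_rot: [1.525, -2.746, 0.0]
contact_force: [-0.2, -1.0, 0.1]
gripper_width: 0.498
```

Emit:
move_arm(
  motion=[
    {"xyz": [-0.1, -0.1, -2], "rotation": [0, 0, 0]},
    {"xyz": [0, 0, -2], "rotation": [0, 0, 0]},
    {"xyz": [0, 0, -2], "rotation": [0, 0, 0]},
    {"xyz": [0, 0, -1.5], "rotation": [0, 0, 0]},
    {"xyz": [0, 0, -0.5], "rotation": [0, 0, 0]},
    {"xyz": [0, 0, 0], "rotation": [0, 0, 0]},
    {"xyz": [0, 0, 0], "rotation": [0, 0, 0]},
    {"xyz": [0, 0, 0], "rotation": [0, 0, 0]},
  ],
)

```text
time_s: 9.1
position: [0.4148, 0.1321, 0.0632]
ee_rot: [-1.525, 2.745, -0.001]
contact_force: [-0.5, 1.3, -0.3]
gripper_width: 0.501
```

Emit:
move_arm(
  motion=[
    {"xyz": [0, 0, 0], "rotation": [0, 0, 0]},
    {"xyz": [0, 0, 0], "rotation": [0, 0, 0]},
    {"xyz": [0, 0, 0], "rotation": [0, 0, 0]},
    {"xyz": [0, 0, 0], "rotation": [0, 0, 0]},
    {"xyz": [0, 0, 0], "rotation": [0, 0, -5]},
    {"xyz": [0, 0, 0], "rotation": [0, 0, -5]},
    {"xyz": [0, 0, 0], "rotation": [0, 0, -5]},
    {"xyz": [0, 0, 0], "rotation": [0, 0, -5]},
  ],
  gripper=1,
  force=20,
)

```text
time_s: 9.77
position: [0.4135, 0.1304, 0.0632]
ee_rot: [1.018, -2.97, 0.006]
contact_force: [-4.2, -6.9, 9.9]
gripper_width: 0.148
```

```bash
python3 -c "
from h import *
s=robot.sense();print(s['position'],s['ee_rot'],s['torque'],s['contact_force'])"
```

```text
[0.41347928 0.13040992 0.0631566 ] [ 1.0176631  -2.97044123  0.00575213] [-1.45179458  0.88699559  0.06193211] [-4.18026599 -6.85247929  9.86623334]
```

Emit:
move_arm(
  motion=[
    {"xyz": [0, 0, 0], "rotation": [0, 0, -7]},
    {"xyz": [0, 0, 0], "rotation": [0, 0, -7]},
    {"xyz": [0, 0, 0], "rotation": [0, 0, -7]},
    {"xyz": [0, 0, 0], "rotation": [0, 0, -7]},
    {"xyz": [0, 0, 0], "rotation": [0, 0, -7]},
    {"xyz": [0, 0, 0], "rotation": [0, 0, -7]},
    {"xyz": [0, 0, 0], "rotation": [0, 0, -7]},
    {"xyz": [0, 0, 0], "rotation": [0, 0, -7]},
  ],
)

```text
time_s: 10.43
position: [0.4101, 0.1297, 0.0631]
ee_rot: [-0.498, -3.096, 0.01]
contact_force: [-14.0, -8.4, 21.0]
gripper_width: 0.144
```

Emit:
move_arm(
  motion=[
    {"xyz": [0, 0, 0], "rotation": [0, 0, -7]},
    {"xyz": [0, 0, 0], "rotation": [0, 0, -7]},
    {"xyz": [0, 0, 0], "rotation": [0, 0, -7]},
    {"xyz": [0, 0, 0], "rotation": [0, 0, -7]},
    {"xyz": [0, 0, 0], "rotation": [0, 0, -7]},
    {"xyz": [0, 0, 0], "rotation": [0, 0, -7]},
    {"xyz": [0, 0, 0], "rotation": [0, 0, -7]},
    {"xyz": [0, 0, 0], "rotation": [0, 0, -7]},
  ],
)

```text
time_s: 11.1
position: [0.4077, 0.132, 0.063]
ee_rot: [-1.89, -2.499, 0.009]
contact_force: [-18.9, 1.4, 25.5]
gripper_width: 0.146
```

```bash
python3 -c "
from h import *
s=robot.sense();print(s['position'],s['ee_rot'],s['torque'],s['contact_force'],np.degrees(2*np.arctan2(s['ee_rot'][1],s['ee_rot'][0])))"
```

```text
[0.40768669 0.13201898 0.06303305] [-1.88968449 -2.49926908  0.00918345] [0.16835023 3.91782053 0.09873355] [-18.86036727   1.376808    25.46602854] -254.18547703490754
```

Emit:
move_arm(
  motion=[
    {"xyz": [-0.5, 0, 0], "rotation": [0, 0, -7]},
    {"xyz": [0, 0, 0], "rotation": [0, 0, -7]},
    {"xyz": [0, 0, 0], "rotation": [0, 0, -7]},
    {"xyz": [0, 0, 0], "rotation": [0, 0, -7]},
    {"xyz": [0, 0, 0], "rotation": [0, 0, -7]},
    {"xyz": [0, 0, 0], "rotation": [0, 0, -7]},
    {"xyz": [0, 0, 0], "rotation": [0, 0, -6]},
    {"xyz": [0, 0, 0], "rotation": [0, 0, 0]},
  ],
)

```text
time_s: 11.77
position: [0.4078, 0.1348, 0.0632]
ee_rot: [-2.742, -1.519, -0.003]
contact_force: [-5.0, 11.3, 8.2]
gripper_width: 0.146
```

```bash
python3 -c "
from h import *
s=robot.sense();print(s['position'],s['ee_rot'],s['torque'],s['contact_force'],np.degrees(2*np.arctan2(s['ee_rot'][1],s['ee_rot'][0])))"
```

```text
[0.40781753 0.13482174 0.06315496] [-2.74229972 -1.51900121 -0.00345311] [ 2.1230897   1.18340745 -0.01340938] [-5.04955397 11.3272508   8.24063658] -302.0345391015651
```

Emit:
move_arm(
  motion=[
    {"xyz": [0, 0, 0], "rotation": [0, 0, 0]},
    {"xyz": [0, 0, 0], "rotation": [0, 0, 0]},
    {"xyz": [0, 0, 0], "rotation": [0, 0, 0]},
    {"xyz": [0, 0, 3], "rotation": [0, 0, 0]},
    {"xyz": [0, 0, 4], "rotation": [0, 0, 0]},
    {"xyz": [1, 3, 4], "rotation": [0, 0, 7]},
    {"xyz": [1, 3, 1], "rotation": [0, 0, 7]},
    {"xyz": [1, 3, 0], "rotation": [0, 0, 7]},
  ],
  gripper=0,
)

```text
time_s: 12.43
position: [0.4401, 0.2176, 0.1792]
ee_rot: [2.416, 2.003, 0.011]
contact_force: [0.7, -0.6, -0.2]
gripper_width: 0.498
```

Emit:
move_arm(
  motion=[
    {"xyz": [1, 3, 0], "rotation": [0, 0, 7]},
    {"xyz": [1, 3, 0], "rotation": [0, 0, 7]},
    {"xyz": [1, 2.8, 0], "rotation": [0, 0, 7]},
    {"xyz": [0.2, 1, 0], "rotation": [0, 0, 7]},
    {"xyz": [0, 0, 0], "rotation": [0, 0, 7]},
    {"xyz": [0, 0, 0], "rotation": [0, 0, 7]},
    {"xyz": [0, 0, 0], "rotation": [0, 0, 4.6]},
    {"xyz": [0, 0, 0], "rotation": [0, 0, 0]},
  ],
)

```text
time_s: 13.1
position: [0.4692, 0.3144, 0.1746]
ee_rot: [-1.431, -2.797, 0.001]
contact_force: [0.4, -0.1, 0.5]
gripper_width: 0.5
```

```bash
python3 dz.py 2 2>/dev/null; python3 - <<'E'
from h import *
a=cv2.imread('pics/dz2.png');t=cv2.imread('pics/full_top_2.png')
cv2.imwrite('pics/v2.png',np.hstack([a[:, :],])if 0 else np.vstack([a,cv2.resize(t[200:350,200:500],(400,200)).repeat(1,axis=1) if 0 else cv2.copyMakeBorder(cv2.resize(t[215:345,170:500],(508,200)),0,0,0,292,0)]))
E
```

```text
[0.46916403 0.3143896  0.17500384] [-1.43458838e+00 -2.79488562e+00 -1.51244048e-04] [ 4.48205988e-01  3.15339520e-01 -9.01147871e-02  1.16528209e+00
  8.03381178e-05 -1.74143473e-01]
```

View pics/v2.png

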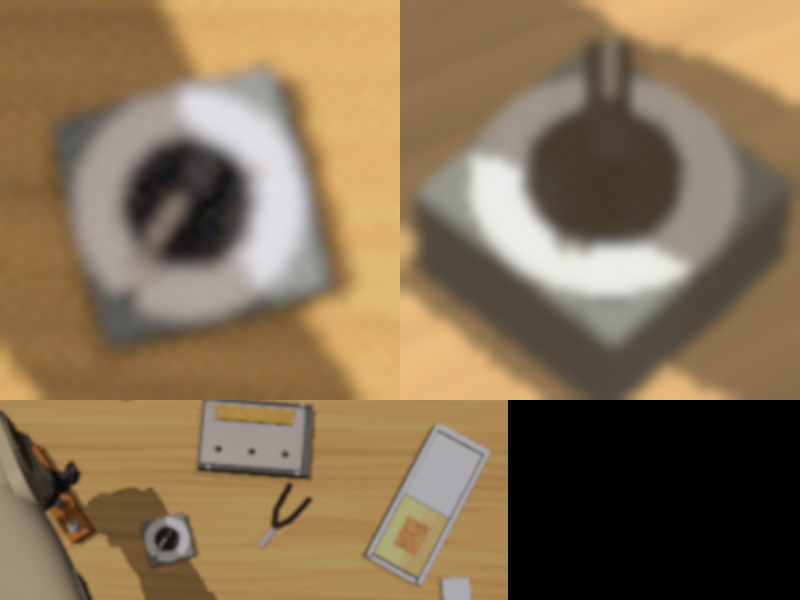

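The pointer now points at the mark: stripe (185,200)→(150,250), mark (128,295). The rest of the scene is undisturbed. Now the drift.

Emit:
move_arm(
  motion=[
    {"xyz": [0.1, 0.8, 0], "rotation": [0, 0, 0]},
    {"xyz": [0, 0, 0], "rotation": [0, 0, 0]},
    {"xyz": [0, 0, -3], "rotation": [0, 0, 0]},
    {"xyz": [0, 0, -3], "rotation": [0, 0, 0]},
    {"xyz": [0, 0, -3], "rotation": [0, 0, 0]},
    {"xyz": [0, 0, -1.5], "rotation": [0, 0, 0]},
    {"xyz": [0, 0, -0.5], "rotation": [0, 0, 0]},
    {"xyz": [0, 0, 0], "rotation": [0, 0, 0]},
  ],
)

```text
time_s: 14.17
position: [0.469, 0.3222, 0.0635]
ee_rot: [-1.432, -2.794, 0.004]
contact_force: [0.3, 0.2, -0.2]
gripper_width: 0.503
```

Emit:
move_arm(
  motion=[
    {"xyz": [0, 0, 0], "rotation": [0, 0, 0]},
    {"xyz": [0, 0, 0], "rotation": [0, 0, 0]},
    {"xyz": [0, 0, 0], "rotation": [0, 0, 0]},
    {"xyz": [0, 0, 0], "rotation": [0, 0, 0]},
    {"xyz": [0, 0, 0], "rotation": [0, 0, 0]},
    {"xyz": [0, 0, 0], "rotation": [0, 0, 0]},
    {"xyz": [0, 0, 0], "rotation": [0, 0, 0]},
    {"xyz": [0, 0, 0], "rotation": [0, 0, 0]},
  ],
  gripper=1,
  force=70,
)

```text
time_s: 14.83
position: [0.471, 0.3237, 0.0667]
ee_rot: [1.432, 2.795, 0.005]
contact_force: [-2.2, 3.9, 5.5]
gripper_width: 0.214
```

Emit:
move_arm(
  motion=[
    {"xyz": [0, 0, 2], "rotation": [0, 0, 0]},
    {"xyz": [0, 0, 3], "rotation": [0, 0, 0]},
    {"xyz": [0, 0, 3], "rotation": [0, 0, 0]},
    {"xyz": [0, 0, 2], "rotation": [0, 0, 0]},
    {"xyz": [0, 0, 0], "rotation": [0, 0, 0]},
    {"xyz": [0.8, -2.5, 0], "rotation": [0, 0, 0]},
    {"xyz": [1, -3.5, 0], "rotation": [0, 0, 0]},
    {"xyz": [1, -3.5, 0], "rotation": [0, 0, 0]},
  ],
)

```text
time_s: 15.5
position: [0.4976, 0.2267, 0.1638]
ee_rot: [-1.43, -2.797, 0.002]
contact_force: [1.2, -0.5, -2.8]
gripper_width: 0.214
```

Emit:
move_arm(
  motion=[
    {"xyz": [1, -3.5, 0], "rotation": [0, 0, 0]},
    {"xyz": [1, -3.5, 0], "rotation": [0, 0, 0]},
    {"xyz": [1, -3.5, 0], "rotation": [0, 0, 0]},
    {"xyz": [1, -3.5, 0], "rotation": [0, 0, 0]},
    {"xyz": [1, -3.5, 0], "rotation": [0, 0, 0]},
    {"xyz": [1, -3.5, 0], "rotation": [0, 0, 0]},
    {"xyz": [1, -3, 0], "rotation": [0, 0, 0]},
    {"xyz": [0, -0.5, 0], "rotation": [0, 0, 0]},
  ],
)

```text
time_s: 16.17
position: [0.5694, -0.0228, 0.1635]
ee_rot: [1.44, 2.791, -0.004]
contact_force: [0.2, 0.1, -2.3]
gripper_width: 0.218
```

Emit:
move_arm(
  motion=[
    {"xyz": [0, 0, 0], "rotation": [0, 0, 0]},
    {"xyz": [0, 0, 0], "rotation": [0, 0, 0]},
    {"xyz": [0, 0, 0], "rotation": [0, 0, 0]},
    {"xyz": [0, 0, 0], "rotation": [0, 0, 0]},
    {"xyz": [0, 0, 0], "rotation": [0, 0, 0]},
    {"xyz": [0, 0, 0], "rotation": [0, 0, 0]},
    {"xyz": [0, 0, 0], "rotation": [0, 0, 0]},
    {"xyz": [0, 0, 0], "rotation": [0, 0, 0]},
  ],
)

```text
time_s: 16.83
position: [0.5681, -0.017, 0.1651]
ee_rot: [1.432, 2.796, 0.0]
contact_force: [0.0, -0.4, -1.4]
gripper_width: 0.215
```

Emit:
move_arm(
  motion=[
    {"xyz": [0.1, -0.1, -1], "rotation": [0, 0, 0]},
    {"xyz": [0, 0, -1.5], "rotation": [0, 0, 0]},
    {"xyz": [0, 0, -1], "rotation": [0, 0, 0]},
    {"xyz": [0, 0, -0.4], "rotation": [0, 0, 0]},
    {"xyz": [0, 0, -0.4], "rotation": [0, 0, 0]},
    {"xyz": [0, 0, -0.4], "rotation": [0, 0, 0]},
    {"xyz": [0, 0, 0], "rotation": [0, 0, 0]},
    {"xyz": [0, 0, 0], "rotation": [0, 0, 0]},
  ],
)

```text
time_s: 17.5
position: [0.5692, -0.0185, 0.1181]
ee_rot: [1.433, 2.795, 0.0]
contact_force: [-0.2, -0.1, -1.3]
gripper_width: 0.216
```

Emit:
move_arm(
  motion=[
    {"xyz": [0, 0, -0.3], "rotation": [0, 0, 0]},
    {"xyz": [0, 0, -0.3], "rotation": [0, 0, 0]},
    {"xyz": [0, 0, -0.3], "rotation": [0, 0, 0]},
    {"xyz": [0, 0, -0.3], "rotation": [0, 0, 0]},
    {"xyz": [0, 0, -0.2], "rotation": [0, 0, 0]},
    {"xyz": [0, 0, 0], "rotation": [0, 0, 0]},
    {"xyz": [0, 0, 0], "rotation": [0, 0, 0]},
    {"xyz": [0, 0, 0], "rotation": [0, 0, 0]},
  ],
)

```text
time_s: 18.17
position: [0.5692, -0.0177, 0.1037]
ee_rot: [-1.432, -2.795, -0.002]
contact_force: [0.8, 5.1, -2.1]
gripper_width: 0.215
```

Emit:
move_arm(
  motion=[
    {"xyz": [0, -0.1, -0.3], "rotation": [0, 0, 0]},
    {"xyz": [0, -0.1, -0.3], "rotation": [0, 0, 0]},
    {"xyz": [0, 0, -0.3], "rotation": [0, 0, 0]},
    {"xyz": [0, 0, -0.3], "rotation": [0, 0, 0]},
    {"xyz": [0, 0, -0.3], "rotation": [0, 0, 0]},
    {"xyz": [0, 0, -0.3], "rotation": [0, 0, 0]},
    {"xyz": [0, 0, 0], "rotation": [0, 0, 0]},
    {"xyz": [0, 0, 0], "rotation": [0, 0, 0]},
  ],
)

```text
time_s: 18.83
position: [0.5691, -0.0199, 0.0856]
ee_rot: [-1.433, -2.795, -0.001]
contact_force: [1.8, 5.4, -2.5]
gripper_width: 0.215
```

Emit:
move_arm(
  motion=[
    {"xyz": [0, -0.05, -0.3], "rotation": [0, 0, 0]},
    {"xyz": [0, 0, -0.3], "rotation": [0, 0, 0]},
    {"xyz": [0, 0, -0.3], "rotation": [0, 0, 0]},
    {"xyz": [0, 0, -0.3], "rotation": [0, 0, 0]},
    {"xyz": [0, 0, -0.3], "rotation": [0, 0, 0]},
    {"xyz": [0, 0, -0.3], "rotation": [0, 0, 0]},
    {"xyz": [0, 0, 0], "rotation": [0, 0, 0]},
    {"xyz": [0, 0, 0], "rotation": [0, 0, 0]},
  ],
)

```text
time_s: 19.5
position: [0.5693, -0.0199, 0.0696]
ee_rot: [1.432, 2.796, 0.003]
contact_force: [-3.4, 7.1, 10.7]
gripper_width: 0.217
```

Emit:
move_arm(
  motion=[
    {"xyz": [0, 0, -0.2], "rotation": [0, 0, 0]},
    {"xyz": [0, 0, -0.2], "rotation": [0, 0, 0]},
    {"xyz": [0, 0, 0], "rotation": [0, 0, 0]},
    {"xyz": [0, 0, 0], "rotation": [0, 0, 0]},
    {"xyz": [0, 0, 0], "rotation": [0, 0, 0]},
    {"xyz": [0, 0, 0], "rotation": [0, 0, 0]},
    {"xyz": [0, 0, 0], "rotation": [0, 0, 0]},
    {"xyz": [0, 0, 0], "rotation": [0, 0, 0]},
  ],
)

```text
time_s: 20.17
position: [0.5695, -0.0199, 0.0694]
ee_rot: [1.431, 2.794, 0.004]
contact_force: [-12.2, 7.4, 35.7]
gripper_width: 0.213
```

Emit:
move_arm(
  motion=[
    {"xyz": [0, 0.15, 0.5], "rotation": [0, 0, 0]},
    {"xyz": [0, 0, 0.5], "rotation": [0, 0, 0]},
    {"xyz": [0, 0, 1.5], "rotation": [0, 0, 0]},
    {"xyz": [0, 0, 2], "rotation": [0, 0, 0]},
    {"xyz": [0, 0, 2], "rotation": [0, 0, 0]},
    {"xyz": [0, 0, 2], "rotation": [0, 0, 0]},
    {"xyz": [0, 0, 1.5], "rotation": [0, 0, 0]},
    {"xyz": [0, 0, 0], "rotation": [0, 0, 0]},
  ],
)

```text
time_s: 20.83
position: [0.571, -0.0208, 0.1669]
ee_rot: [1.432, 2.79, -0.0]
contact_force: [0.7, 0.2, -1.3]
gripper_width: 0.214
```

Emit:
move_arm(
  motion=[
    {"xyz": [-0.8, 3, 0], "rotation": [0, 0, 0]},
    {"xyz": [-1, 3.5, 0], "rotation": [0, 0, 0]},
    {"xyz": [-1, 3.5, 0], "rotation": [0, 0, 0]},
    {"xyz": [-1, 3.5, 0], "rotation": [0, 0, 0]},
    {"xyz": [-1, 3.5, 0], "rotation": [0, 0, 0]},
    {"xyz": [-1, 3.5, 0], "rotation": [0, 0, 0]},
    {"xyz": [-1, 3.5, 0], "rotation": [0, 0, 0]},
    {"xyz": [-1, 3.5, 0], "rotation": [0, 0, 0]},
  ],
)

```text
time_s: 21.5
position: [0.4901, 0.2562, 0.1623]
ee_rot: [-1.434, -2.795, 0.004]
contact_force: [1.0, 1.0, -1.4]
gripper_width: 0.216
```

Emit:
move_arm(
  motion=[
    {"xyz": [-1, 3.5, 0], "rotation": [0, 0, 0]},
    {"xyz": [-1, 3, 0], "rotation": [0, 0, 0]},
    {"xyz": [0, 0, 0], "rotation": [0, 0, 0]},
    {"xyz": [0, 0, 0], "rotation": [0, 0, 0]},
    {"xyz": [0, 0, 0], "rotation": [0, 0, 0]},
    {"xyz": [0, 0, 0], "rotation": [0, 0, 0]},
    {"xyz": [0, 0, 0], "rotation": [0, 0, 0]},
    {"xyz": [0, 0, 0], "rotation": [0, 0, 0]},
  ],
)

```text
time_s: 22.17
position: [0.4716, 0.3193, 0.1638]
ee_rot: [-1.436, -2.794, 0.001]
contact_force: [0.5, 0.2, -1.9]
gripper_width: 0.219
```

Emit:
move_arm(
  motion=[
    {"xyz": [-0.05, 0.45, 0], "rotation": [0, 0, 0]},
    {"xyz": [0, 0, -1], "rotation": [0, 0, 0]},
    {"xyz": [0, 0, -1.5], "rotation": [0, 0, 0]},
    {"xyz": [0, 0, -1], "rotation": [0, 0, 0]},
    {"xyz": [0, 0, -0.8], "rotation": [0, 0, 0]},
    {"xyz": [0, 0, -0.7], "rotation": [0, 0, 0]},
    {"xyz": [0, 0, -0.7], "rotation": [0, 0, 0]},
    {"xyz": [0, 0, 0], "rotation": [0, 0, 0]},
  ],
)

```text
time_s: 22.83
position: [0.4698, 0.3246, 0.1053]
ee_rot: [-1.433, -2.794, 0.003]
contact_force: [-1.0, -0.2, -1.4]
gripper_width: 0.21
```

Emit:
move_arm(
  motion=[
    {"xyz": [0, 0, -0.5], "rotation": [0, 0, 0]},
    {"xyz": [0, 0, -0.5], "rotation": [0, 0, 0]},
    {"xyz": [0, 0, -0.5], "rotation": [0, 0, 0]},
    {"xyz": [0, 0, 0], "rotation": [0, 0, 0]},
    {"xyz": [0, 0, 0], "rotation": [0, 0, 0]},
    {"xyz": [0, 0, 0], "rotation": [0, 0, 0]},
    {"xyz": [0, 0, 0], "rotation": [0, 0, 0]},
    {"xyz": [0, 0, 0], "rotation": [0, 0, 0]},
  ],
)

```text
time_s: 23.5
position: [0.4708, 0.3251, 0.0923]
ee_rot: [1.433, 2.795, 0.001]
contact_force: [-0.1, -0.6, -2.0]
gripper_width: 0.216
```

Emit:
move_arm(
  motion=[
    {"xyz": [0, -0.1, -0.5], "rotation": [0, 0, 0]},
    {"xyz": [0, 0, -0.5], "rotation": [0, 0, 0]},
    {"xyz": [0, 0, -0.5], "rotation": [0, 0, 0]},
    {"xyz": [0, 0, -0.5], "rotation": [0, 0, 0]},
    {"xyz": [0, 0, -0.5], "rotation": [0, 0, 0]},
    {"xyz": [0, 0, -0.3], "rotation": [0, 0, 0]},
    {"xyz": [0, 0, 0], "rotation": [0, 0, 0]},
    {"xyz": [0, 0, 0], "rotation": [0, 0, 0]},
  ],
)

```text
time_s: 24.17
position: [0.4706, 0.3241, 0.0665]
ee_rot: [1.433, 2.795, 0.002]
contact_force: [-7.0, -3.6, 18.5]
gripper_width: 0.216
```

Emit:
move_arm(
  motion=[
    {"xyz": [0, 0, 0.3], "rotation": [0, 0, 0]},
    {"xyz": [0, 0, 0], "rotation": [0, 0, 0]},
    {"xyz": [0, 0, 0], "rotation": [0, 0, 0]},
    {"xyz": [0, 0, 2.5], "rotation": [0, 0, 0]},
    {"xyz": [0, 0, 3], "rotation": [0, 0, 0]},
    {"xyz": [-1.4, -1, 0], "rotation": [0, 0, 0]},
    {"xyz": [-1.4, -1, 0], "rotation": [0, 0, 0]},
    {"xyz": [-1.2, -0.9, 0], "rotation": [0, 0, 0]},
  ],
  gripper=0,
)

```text
time_s: 24.83
position: [0.4303, 0.2948, 0.1219]
ee_rot: [1.433, 2.796, 0.001]
contact_force: [-0.3, 0.2, -0.6]
gripper_width: 0.499
```

Emit:
move_arm(
  motion=[
    {"xyz": [0, 0, 0], "rotation": [0, 0, 0]},
    {"xyz": [0, 0, 0], "rotation": [0, 0, 0]},
    {"xyz": [0, 0, 0], "rotation": [0, 0, 0]},
    {"xyz": [0, 0, 0], "rotation": [0, 0, 0]},
    {"xyz": [0, 0, 0], "rotation": [0, 0, 0]},
    {"xyz": [0, 0, 0], "rotation": [0, 0, 0]},
    {"xyz": [0, 0, 0], "rotation": [0, 0, 0]},
    {"xyz": [0, 0, 0], "rotation": [0, 0, 0]},
  ],
)

```text
time_s: 25.5
position: [0.4308, 0.2951, 0.1218]
ee_rot: [-1.433, -2.795, 0.0]
contact_force: [0.2, -0.5, 0.4]
gripper_width: 0.504
```

Emit:
move_arm(
  motion=[
    {"xyz": [0, 0, -2], "rotation": [0, 0, 0]},
    {"xyz": [0, 0, -2], "rotation": [0, 0, 0]},
    {"xyz": [0, 0, -1.4], "rotation": [0, 0, 0]},
    {"xyz": [0, 0, -0.5], "rotation": [0, 0, 0]},
    {"xyz": [0, 0, 0], "rotation": [0, 0, 0]},
    {"xyz": [0, 0, 0], "rotation": [0, 0, 0]},
    {"xyz": [0, 0, 0], "rotation": [0, 0, 0]},
    {"xyz": [0, 0, 0], "rotation": [0, 0, 0]},
  ],
)

```text
time_s: 26.17
position: [0.4315, 0.2954, 0.064]
ee_rot: [1.433, 2.795, 0.003]
contact_force: [-0.1, 0.9, 0.4]
gripper_width: 0.495
```

Emit:
move_arm(
  motion=[
    {"xyz": [0, 0, 0], "rotation": [0, 0, 0]},
    {"xyz": [0, 0, 0], "rotation": [0, 0, 0]},
    {"xyz": [0, 0, 0], "rotation": [0, 0, 0]},
    {"xyz": [0, 0, 0], "rotation": [0, 0, 0]},
    {"xyz": [0, 0, 0], "rotation": [0, 0, 0]},
    {"xyz": [0, 0, 0], "rotation": [0, 0, 0]},
    {"xyz": [0, 0, 0], "rotation": [0, 0, 0]},
    {"xyz": [0, 0, 0], "rotation": [0, 0, 0]},
  ],
  gripper=1,
  force=60,
)

```text
time_s: 26.83
position: [0.4311, 0.2953, 0.0637]
ee_rot: [1.433, 2.795, 0.002]
contact_force: [-1.1, 0.6, 5.4]
gripper_width: 0.159
```

Emit:
move_arm(
  motion=[
    {"xyz": [0, 0, 2], "rotation": [0, 0, 0]},
    {"xyz": [0, 0, 3], "rotation": [0, 0, 0]},
    {"xyz": [0, 0, 2], "rotation": [0, 0, 0]},
    {"xyz": [1.2, -3, 0], "rotation": [0, 0, 0]},
    {"xyz": [1.2, -3.4, 0], "rotation": [0, 0, 0]},
    {"xyz": [1.2, -3.4, 0], "rotation": [0, 0, 0]},
    {"xyz": [1.2, -3.4, 0], "rotation": [0, 0, 0]},
    {"xyz": [1.2, -3.4, 0], "rotation": [0, 0, 0]},
  ],
)

```text
time_s: 27.5
position: [0.4907, 0.1276, 0.1328]
ee_rot: [-1.432, -2.796, -0.0]
contact_force: [0.5, 0.8, -0.2]
gripper_width: 0.163
```

Emit:
move_arm(
  motion=[
    {"xyz": [1.2, -3.4, 0], "rotation": [0, 0, 0]},
    {"xyz": [1.2, -3.4, 0], "rotation": [0, 0, 0]},
    {"xyz": [1.2, -3.4, 0], "rotation": [0, 0, 0]},
    {"xyz": [1.2, -3.4, 0], "rotation": [0, 0, 0]},
    {"xyz": [1.2, -3.4, 0], "rotation": [0, 0, 0]},
    {"xyz": [1.5, -3.3, 0], "rotation": [0, 0, 0]},
    {"xyz": [0, 0, 0], "rotation": [0, 0, 0]},
    {"xyz": [0, 0, 0], "rotation": [0, 0, 0]},
  ],
)

```text
time_s: 28.17
position: [0.566, -0.076, 0.1323]
ee_rot: [-1.438, -2.792, -0.0]
contact_force: [-1.4, 0.5, -1.2]
gripper_width: 0.163
```

Emit:
move_arm(
  motion=[
    {"xyz": [0, 0, 0], "rotation": [0, 0, 0]},
    {"xyz": [0, 0, 0], "rotation": [0, 0, 0]},
    {"xyz": [0, 0, 0], "rotation": [0, 0, 0]},
    {"xyz": [0, 0, 0], "rotation": [0, 0, 0]},
    {"xyz": [0, 0, 0], "rotation": [0, 0, 0]},
    {"xyz": [0, 0, 0], "rotation": [0, 0, 0]},
    {"xyz": [0, 0, 0], "rotation": [0, 0, 0]},
    {"xyz": [0, 0, 0], "rotation": [0, 0, 0]},
  ],
)

```text
time_s: 28.83
position: [0.5656, -0.0738, 0.1331]
ee_rot: [1.433, 2.796, 0.0]
contact_force: [0.3, -0.2, -0.5]
gripper_width: 0.164
```

Emit:
move_arm(
  motion=[
    {"xyz": [0.05, -0.55, 0], "rotation": [0, 0, 0]},
    {"xyz": [0, 0, 0], "rotation": [0, 0, 0]},
    {"xyz": [0, 0, -1.2], "rotation": [0, 0, 0]},
    {"xyz": [0, 0, -1.2], "rotation": [0, 0, 0]},
    {"xyz": [0, 0, -0.7], "rotation": [0, 0, 0]},
    {"xyz": [0, 0, -0.5], "rotation": [0, 0, 0]},
    {"xyz": [0, 0, -0.5], "rotation": [0, 0, 0]},
    {"xyz": [0, 0, 0], "rotation": [0, 0, 0]},
  ],
)

```text
time_s: 29.5
position: [0.5656, -0.0794, 0.091]
ee_rot: [-1.433, -2.794, 0.0]
contact_force: [-0.3, -0.9, -0.7]
gripper_width: 0.167
```

In the hole with no contact; continue home.

Emit:
move_arm(
  motion=[
    {"xyz": [0, 0, -0.5], "rotation": [0, 0, 0]},
    {"xyz": [0, 0, -0.5], "rotation": [0, 0, 0]},
    {"xyz": [0, 0, -0.5], "rotation": [0, 0, 0]},
    {"xyz": [0, 0, -0.5], "rotation": [0, 0, 0]},
    {"xyz": [0, 0, -0.4], "rotation": [0, 0, 0]},
    {"xyz": [0, 0, -0.2], "rotation": [0, 0, 0]},
    {"xyz": [0, 0, 0], "rotation": [0, 0, 0]},
    {"xyz": [0, 0, 0], "rotation": [0, 0, 0]},
  ],
)

```text
time_s: 30.17
position: [0.566, -0.0794, 0.0667]
ee_rot: [1.433, 2.795, -0.0]
contact_force: [-3.3, 1.7, 6.6]
gripper_width: 0.165
```

Emit:
move_arm(
  motion=[
    {"xyz": [0, 0, 0.1], "rotation": [0, 0, 0]},
    {"xyz": [0, 0, 0], "rotation": [0, 0, 0]},
    {"xyz": [0, 0, 0], "rotation": [0, 0, 0]},
    {"xyz": [0, 0, 3], "rotation": [0, 0, 0]},
    {"xyz": [0, 0, 3], "rotation": [0, 0, 0]},
    {"xyz": [0, 2, 0], "rotation": [0, 0, 0]},
    {"xyz": [-0.4, 3.3, 0], "rotation": [0, 0, 0]},
    {"xyz": [-0.5, 3.4, 0], "rotation": [0, 0, 0]},
  ],
  gripper=0,
)

```text
time_s: 30.83
position: [0.5581, 0.0073, 0.1276]
ee_rot: [1.436, 2.792, 0.001]
contact_force: [-0.7, 1.0, -0.6]
gripper_width: 0.496
```

Emit:
move_arm(
  motion=[
    {"xyz": [-0.5, 3.4, 0], "rotation": [0, 0, 0]},
    {"xyz": [-0.5, 3.4, 0], "rotation": [0, 0, 0]},
    {"xyz": [-0.5, 3.4, 0], "rotation": [0, 0, 0]},
    {"xyz": [-0.5, 3.4, 0], "rotation": [0, 0, 0]},
    {"xyz": [-0.5, 3.4, 0], "rotation": [0, 0, 0]},
    {"xyz": [-0.5, 3.4, 0], "rotation": [0, 0, 0]},
    {"xyz": [-0.5, 3.4, 0], "rotation": [0, 0, 0]},
    {"xyz": [-0.5, 3.4, 0], "rotation": [0, 0, 0]},
  ],
)

```text
time_s: 31.5
position: [0.5167, 0.2812, 0.1268]
ee_rot: [1.433, 2.796, 0.0]
contact_force: [0.2, -0.3, 0.4]
gripper_width: 0.497
```

Emit:
move_arm(
  motion=[
    {"xyz": [-0.5, 3.4, 0], "rotation": [0, 0, 0]},
    {"xyz": [0, 3.5, 0], "rotation": [0, 0, 0]},
    {"xyz": [0, 0, 0], "rotation": [0, 0, 0]},
    {"xyz": [0, 0, 0], "rotation": [0, 0, 0]},
    {"xyz": [0, 0, 0], "rotation": [0, 0, 0]},
    {"xyz": [0, 0, 0], "rotation": [0, 0, 0]},
    {"xyz": [0, 0, 0], "rotation": [0, 0, 0]},
    {"xyz": [0, 0, 0], "rotation": [0, 0, 0]},
  ],
)

```text
time_s: 32.17
position: [0.5125, 0.3473, 0.1271]
ee_rot: [-1.436, -2.794, 0.0]
contact_force: [-0.3, 0.0, -0.1]
gripper_width: 0.505
```

Emit:
move_arm(
  motion=[
    {"xyz": [-0.1, 0.55, 0], "rotation": [0, 0, 0]},
    {"xyz": [0, 0, 0], "rotation": [0, 0, 0]},
    {"xyz": [0, 0, -2], "rotation": [0, 0, 0]},
    {"xyz": [0, 0, -2], "rotation": [0, 0, 0]},
    {"xyz": [0, 0, -1.6], "rotation": [0, 0, 0]},
    {"xyz": [0, 0, -0.7], "rotation": [0, 0, 0]},
    {"xyz": [0, 0, 0], "rotation": [0, 0, 0]},
    {"xyz": [0, 0, 0], "rotation": [0, 0, 0]},
  ],
)

```text
time_s: 32.83
position: [0.5111, 0.354, 0.0641]
ee_rot: [-1.433, -2.795, 0.0]
contact_force: [0.3, 0.7, -0.2]
gripper_width: 0.5
```

Emit:
move_arm(
  motion=[
    {"xyz": [0, 0, 0], "rotation": [0, 0, 0]},
    {"xyz": [0, 0, 0], "rotation": [0, 0, 0]},
    {"xyz": [0, 0, 0], "rotation": [0, 0, 0]},
    {"xyz": [0, 0, 0], "rotation": [0, 0, 0]},
    {"xyz": [0, 0, 0], "rotation": [0, 0, 0]},
    {"xyz": [0, 0, 0], "rotation": [0, 0, 0]},
    {"xyz": [0, 0, 0], "rotation": [0, 0, 0]},
    {"xyz": [0, 0, 0], "rotation": [0, 0, 0]},
  ],
  gripper=1,
)

```text
time_s: 33.5
position: [0.5121, 0.3545, 0.0655]
ee_rot: [1.433, 2.794, 0.004]
contact_force: [-0.3, 0.1, 5.8]
gripper_width: 0.164
```

Emit:
move_arm(
  motion=[
    {"xyz": [0, 0, 2], "rotation": [0, 0, 0]},
    {"xyz": [0, 0, 3], "rotation": [0, 0, 0]},
    {"xyz": [0, 0, 2], "rotation": [0, 0, 0]},
    {"xyz": [0.5, -3, 0], "rotation": [0, 0, 0]},
    {"xyz": [0.5, -3.4, 0], "rotation": [0, 0, 0]},
    {"xyz": [0.5, -3.4, 0], "rotation": [0, 0, 0]},
    {"xyz": [0.5, -3.4, 0], "rotation": [0, 0, 0]},
    {"xyz": [0.5, -3.4, 0], "rotation": [0, 0, 0]},
  ],
)

```text
time_s: 34.17
position: [0.5359, 0.1866, 0.134]
ee_rot: [-1.432, -2.796, 0.0]
contact_force: [0.8, 0.3, -1.2]
gripper_width: 0.163
```

Emit:
move_arm(
  motion=[
    {"xyz": [0.5, -3.4, 0], "rotation": [0, 0, 0]},
    {"xyz": [0.5, -3.4, 0], "rotation": [0, 0, 0]},
    {"xyz": [0.5, -3.4, 0], "rotation": [0, 0, 0]},
    {"xyz": [0.5, -3.4, 0], "rotation": [0, 0, 0]},
    {"xyz": [0.6, -3.4, 0], "rotation": [0, 0, 0]},
    {"xyz": [0.7, -3.6, 0], "rotation": [0, 0, 0]},
    {"xyz": [0, 0, 0], "rotation": [0, 0, 0]},
    {"xyz": [0, 0, 0], "rotation": [0, 0, 0]},
  ],
)

```text
time_s: 34.83
position: [0.5692, -0.02, 0.1338]
ee_rot: [-1.439, -2.792, -0.0]
contact_force: [-0.1, 0.5, -1.1]
gripper_width: 0.161
```

Emit:
move_arm(
  motion=[
    {"xyz": [0, 0, 0], "rotation": [0, 0, 0]},
    {"xyz": [0, 0, 0], "rotation": [0, 0, 0]},
    {"xyz": [0, 0, 0], "rotation": [0, 0, 0]},
    {"xyz": [0, 0, 0], "rotation": [0, 0, 0]},
    {"xyz": [0, 0, 0], "rotation": [0, 0, 0]},
    {"xyz": [0, 0, 0], "rotation": [0, 0, 0]},
    {"xyz": [0, 0, 0], "rotation": [0, 0, 0]},
    {"xyz": [0, 0, 0], "rotation": [0, 0, 0]},
  ],
)

```text
time_s: 35.5
position: [0.5691, -0.0177, 0.134]
ee_rot: [1.433, 2.796, 0.0]
contact_force: [0.0, 0.5, -0.7]
gripper_width: 0.157
```

Shift (0.1, −0.15); entry at TCP ≈0.0985, stop at 0.093.

Emit:
move_arm(
  motion=[
    {"xyz": [0.1, -0.15, 0], "rotation": [0, 0, 0]},
    {"xyz": [0, 0, 0], "rotation": [0, 0, 0]},
    {"xyz": [0, 0, -1.2], "rotation": [0, 0, 0]},
    {"xyz": [0, 0, -1.2], "rotation": [0, 0, 0]},
    {"xyz": [0, 0, -0.7], "rotation": [0, 0, 0]},
    {"xyz": [0, 0, -0.5], "rotation": [0, 0, 0]},
    {"xyz": [0, 0, -0.5], "rotation": [0, 0, 0]},
    {"xyz": [0, 0, 0], "rotation": [0, 0, 0]},
  ],
)

```text
time_s: 36.17
position: [0.5696, -0.0194, 0.092]
ee_rot: [-1.433, -2.794, 0.0]
contact_force: [0.1, -0.4, -0.8]
gripper_width: 0.158
```

Emit:
move_arm(
  motion=[
    {"xyz": [0, 0, -0.3], "rotation": [0, 0, 0]},
    {"xyz": [0, 0, 0], "rotation": [0, 0, 0]},
    {"xyz": [0, 0, 0], "rotation": [0, 0, 0]},
    {"xyz": [0, 0, 0], "rotation": [0, 0, 0]},
    {"xyz": [0, 0, 0], "rotation": [0, 0, 0]},
    {"xyz": [0, 0, 0], "rotation": [0, 0, 0]},
    {"xyz": [0, 0, 0], "rotation": [0, 0, 0]},
    {"xyz": [0, 0, 0], "rotation": [0, 0, 0]},
  ],
)

```text
time_s: 36.83
position: [0.5702, -0.0195, 0.0901]
ee_rot: [1.433, 2.795, 0.0]
contact_force: [0.2, 0.2, -0.8]
gripper_width: 0.16
```

Emit:
move_arm(
  motion=[
    {"xyz": [0, 0, -0.5], "rotation": [0, 0, 0]},
    {"xyz": [0, 0, -0.5], "rotation": [0, 0, 0]},
    {"xyz": [0, 0, -0.5], "rotation": [0, 0, 0]},
    {"xyz": [0, 0, -0.5], "rotation": [0, 0, 0]},
    {"xyz": [0, 0, -0.3], "rotation": [0, 0, 0]},
    {"xyz": [0, 0, 0], "rotation": [0, 0, 0]},
    {"xyz": [0, 0, 0], "rotation": [0, 0, 0]},
    {"xyz": [0, 0, 0], "rotation": [0, 0, 0]},
  ],
)

```text
time_s: 37.5
position: [0.5699, -0.0194, 0.0684]
ee_rot: [1.433, 2.795, 0.0]
contact_force: [-5.1, 0.6, 12.7]
gripper_width: 0.164
```

Emit:
move_arm(
  motion=[
    {"xyz": [0, 0, 0.2], "rotation": [0, 0, 0]},
    {"xyz": [0, 0, 0], "rotation": [0, 0, 0]},
    {"xyz": [0, 0, 0], "rotation": [0, 0, 0]},
    {"xyz": [0, 0, 3], "rotation": [0, 0, 0]},
    {"xyz": [0, 0, 3], "rotation": [0, 0, 0]},
    {"xyz": [0, 2.2, 0], "rotation": [0, 0, 0]},
    {"xyz": [-0.2, 3.4, 0], "rotation": [0, 0, 0]},
    {"xyz": [-0.2, 3.4, 0], "rotation": [0, 0, 0]},
  ],
  gripper=0,
)

```text
time_s: 38.17
position: [0.5668, 0.0706, 0.1293]
ee_rot: [1.437, 2.792, 0.001]
contact_force: [0.4, 0.3, -0.5]
gripper_width: 0.5
```

Emit:
move_arm(
  motion=[
    {"xyz": [-0.2, 3.5, 0], "rotation": [0, 0, 0]},
    {"xyz": [-0.2, 3.5, 0], "rotation": [0, 0, 0]},
    {"xyz": [-0.2, 3.5, 0], "rotation": [0, 0, 0]},
    {"xyz": [-0.2, 3.5, 0], "rotation": [0, 0, 0]},
    {"xyz": [-0.2, 3.5, 0], "rotation": [0, 0, 0]},
    {"xyz": [-0.2, 3.5, 0], "rotation": [0, 0, 0]},
    {"xyz": [-0.2, 3.5, 0], "rotation": [0, 0, 0]},
    {"xyz": [-0.2, 3.5, 0], "rotation": [0, 0, 0]},
  ],
)

```text
time_s: 38.83
position: [0.5497, 0.3522, 0.1282]
ee_rot: [-1.433, -2.795, 0.001]
contact_force: [0.7, 0.6, -0.4]
gripper_width: 0.5
```

Emit:
move_arm(
  motion=[
    {"xyz": [0, 3.2, 0], "rotation": [0, 0, 0]},
    {"xyz": [0, 0, 0], "rotation": [0, 0, 0]},
    {"xyz": [0, 0, 0], "rotation": [0, 0, 0]},
    {"xyz": [0, 0, 0], "rotation": [0, 0, 0]},
    {"xyz": [0, 0, 0], "rotation": [0, 0, 0]},
    {"xyz": [0, 0, 0], "rotation": [0, 0, 0]},
    {"xyz": [0, 0, 0], "rotation": [0, 0, 0]},
    {"xyz": [0, 0, 0], "rotation": [0, 0, 0]},
  ],
)

```text
time_s: 39.5
position: [0.5505, 0.3816, 0.1292]
ee_rot: [1.435, 2.794, 0.0]
contact_force: [0.0, 0.5, -0.4]
gripper_width: 0.496
```

Emit:
move_arm(
  motion=[
    {"xyz": [0.2, 0.05, 0], "rotation": [0, 0, 0]},
    {"xyz": [0, 0, 0], "rotation": [0, 0, 0]},
    {"xyz": [0, 0, -2], "rotation": [0, 0, 0]},
    {"xyz": [0, 0, -2], "rotation": [0, 0, 0]},
    {"xyz": [0, 0, -1.8], "rotation": [0, 0, 0]},
    {"xyz": [0, 0, -0.7], "rotation": [0, 0, 0]},
    {"xyz": [0, 0, 0], "rotation": [0, 0, 0]},
    {"xyz": [0, 0, 0], "rotation": [0, 0, 0]},
  ],
)

```text
time_s: 40.17
position: [0.5521, 0.383, 0.0641]
ee_rot: [-1.433, -2.795, 0.0]
contact_force: [0.6, 0.6, -0.0]
gripper_width: 0.502
```

Emit:
move_arm(
  motion=[
    {"xyz": [0, 0, 0], "rotation": [0, 0, 0]},
    {"xyz": [0, 0, 0], "rotation": [0, 0, 0]},
    {"xyz": [0, 0, 0], "rotation": [0, 0, 0]},
    {"xyz": [0, 0, 0], "rotation": [0, 0, 0]},
    {"xyz": [0, 0, 0], "rotation": [0, 0, 0]},
    {"xyz": [0, 0, 0], "rotation": [0, 0, 0]},
    {"xyz": [0, 0, 0], "rotation": [0, 0, 0]},
    {"xyz": [0, 0, 0], "rotation": [0, 0, 0]},
  ],
  gripper=1,
)

```text
time_s: 40.83
position: [0.5531, 0.3836, 0.0657]
ee_rot: [1.432, 2.794, 0.004]
contact_force: [1.3, -0.3, 7.0]
gripper_width: 0.162
```

Emit:
move_arm(
  motion=[
    {"xyz": [0, 0, 2], "rotation": [0, 0, 0]},
    {"xyz": [0, 0, 3], "rotation": [0, 0, 0]},
    {"xyz": [0, 0, 2], "rotation": [0, 0, 0]},
    {"xyz": [0.2, -3, 0], "rotation": [0, 0, 0]},
    {"xyz": [0.2, -3.4, 0], "rotation": [0, 0, 0]},
    {"xyz": [0.2, -3.4, 0], "rotation": [0, 0, 0]},
    {"xyz": [0.2, -3.4, 0], "rotation": [0, 0, 0]},
    {"xyz": [0.2, -3.4, 0], "rotation": [0, 0, 0]},
  ],
)

```text
time_s: 41.5
position: [0.5617, 0.2156, 0.1339]
ee_rot: [-1.432, -2.796, 0.0]
contact_force: [0.6, -0.4, 0.3]
gripper_width: 0.163
```

Emit:
move_arm(
  motion=[
    {"xyz": [0.2, -3.4, 0], "rotation": [0, 0, 0]},
    {"xyz": [0.2, -3.4, 0], "rotation": [0, 0, 0]},
    {"xyz": [0.2, -3.4, 0], "rotation": [0, 0, 0]},
    {"xyz": [0.2, -3.4, 0], "rotation": [0, 0, 0]},
    {"xyz": [0.2, -3, 0], "rotation": [0, 0, 0]},
    {"xyz": [0.1, -0.9, 0], "rotation": [0, 0, 0]},
    {"xyz": [0, 0, 0], "rotation": [0, 0, 0]},
    {"xyz": [0, 0, 0], "rotation": [0, 0, 0]},
  ],
)

```text
time_s: 42.17
position: [0.573, 0.042, 0.1339]
ee_rot: [-1.435, -2.794, -0.001]
contact_force: [0.6, 0.1, -0.6]
gripper_width: 0.16
```

Emit:
move_arm(
  motion=[
    {"xyz": [0, 0, 0], "rotation": [0, 0, 0]},
    {"xyz": [0, 0, 0], "rotation": [0, 0, 0]},
    {"xyz": [0, 0, 0], "rotation": [0, 0, 0]},
    {"xyz": [0, 0, 0], "rotation": [0, 0, 0]},
    {"xyz": [0, 0, 0], "rotation": [0, 0, 0]},
    {"xyz": [0, 0, 0], "rotation": [0, 0, 0]},
    {"xyz": [0, 0, 0], "rotation": [0, 0, 0]},
    {"xyz": [0, 0, 0], "rotation": [0, 0, 0]},
  ],
)

```text
time_s: 42.83
position: [0.5731, 0.0421, 0.134]
ee_rot: [-1.433, -2.796, -0.0]
contact_force: [-0.4, -0.7, -1.1]
gripper_width: 0.165
```

Emit:
move_arm(
  motion=[
    {"xyz": [0.05, -0.15, 0], "rotation": [0, 0, 0]},
    {"xyz": [0, 0, 0], "rotation": [0, 0, 0]},
    {"xyz": [0, 0, -1.2], "rotation": [0, 0, 0]},
    {"xyz": [0, 0, -1.2], "rotation": [0, 0, 0]},
    {"xyz": [0, 0, -0.7], "rotation": [0, 0, 0]},
    {"xyz": [0, 0, -0.5], "rotation": [0, 0, 0]},
    {"xyz": [0, 0, -0.6], "rotation": [0, 0, 0]},
    {"xyz": [0, 0, 0], "rotation": [0, 0, 0]},
  ],
)

```text
time_s: 43.5
position: [0.5732, 0.0406, 0.0909]
ee_rot: [-1.433, -2.794, 0.0]
contact_force: [0.5, 0.1, -1.0]
gripper_width: 0.162
```

Emit:
move_arm(
  motion=[
    {"xyz": [0, 0, -0.3], "rotation": [0, 0, 0]},
    {"xyz": [0, 0, 0], "rotation": [0, 0, 0]},
    {"xyz": [0, 0, 0], "rotation": [0, 0, 0]},
    {"xyz": [0, 0, 0], "rotation": [0, 0, 0]},
    {"xyz": [0, 0, 0], "rotation": [0, 0, 0]},
    {"xyz": [0, 0, 0], "rotation": [0, 0, 0]},
    {"xyz": [0, 0, 0], "rotation": [0, 0, 0]},
    {"xyz": [0, 0, 0], "rotation": [0, 0, 0]},
  ],
)

```text
time_s: 44.17
position: [0.5737, 0.0405, 0.0891]
ee_rot: [1.433, 2.795, 0.0]
contact_force: [-0.0, 0.2, -0.5]
gripper_width: 0.162
```

Emit:
move_arm(
  motion=[
    {"xyz": [0, 0, -0.5], "rotation": [0, 0, 0]},
    {"xyz": [0, 0, -0.5], "rotation": [0, 0, 0]},
    {"xyz": [0, 0, -0.5], "rotation": [0, 0, 0]},
    {"xyz": [0, 0, -0.4], "rotation": [0, 0, 0]},
    {"xyz": [0, 0, -0.3], "rotation": [0, 0, 0]},
    {"xyz": [0, 0, 0], "rotation": [0, 0, 0]},
    {"xyz": [0, 0, 0], "rotation": [0, 0, 0]},
    {"xyz": [0, 0, 0], "rotation": [0, 0, 0]},
  ],
)

```text
time_s: 44.83
position: [0.5734, 0.0407, 0.0686]
ee_rot: [1.433, 2.795, 0.001]
contact_force: [-5.6, 1.1, 13.0]
gripper_width: 0.162
```

Emit:
move_arm(
  motion=[
    {"xyz": [0, 0, 0.2], "rotation": [0, 0, 0]},
    {"xyz": [0, 0, 0], "rotation": [0, 0, 0]},
    {"xyz": [0, 0, 0], "rotation": [0, 0, 0]},
    {"xyz": [0, 0, 3.5], "rotation": [0, 0, 0]},
    {"xyz": [0, 0, 3.5], "rotation": [0, 0, 0]},
    {"xyz": [-1.5, -1, 3], "rotation": [0, 0, -7]},
    {"xyz": [-2.5, -3, 1], "rotation": [0, 0, -7]},
    {"xyz": [-2.5, -3, 0], "rotation": [0, 0, -7]},
  ],
  gripper=0,
)

```text
time_s: 45.5
position: [0.5106, -0.0299, 0.182]
ee_rot: [1.919, 2.48, 0.004]
contact_force: [1.4, -1.3, 0.4]
gripper_width: 0.504
```

Emit:
move_arm(
  motion=[
    {"xyz": [-2.5, -3, 0], "rotation": [0, 0, -7]},
    {"xyz": [-2.5, -3, 0], "rotation": [0, 0, -7]},
    {"xyz": [-2.5, -3, 0], "rotation": [0, 0, -7]},
    {"xyz": [-2.5, -3, 0], "rotation": [0, 0, -7]},
    {"xyz": [-2.5, -3, 0], "rotation": [0, 0, -7]},
    {"xyz": [-2.5, -3, 0], "rotation": [0, 0, -7.1]},
    {"xyz": [-1.5, -3, 0], "rotation": [0, 0, 0]},
    {"xyz": [0, -1, 0], "rotation": [0, 0, 0]},
  ],
  gripper=1,
)

```text
time_s: 46.17
position: [0.3412, -0.2526, 0.1788]
ee_rot: [2.688, 1.625, -0.002]
contact_force: [0.3, -0.5, 0.4]
gripper_width: -0.003
```

```bash
python3 dz.py 3 2>/dev/null; python3 - <<'E'
import cv2,numpy as np
t=cv2.imread('pics/full_top_3.png');s=cv2.imread('pics/full_scene_3.png')
m=np.zeros((600,800,3),np.uint8)
m[:360,:400]=cv2.resize(t[215:335,170:303][:, :],(400,360))
m[:360,400:]=cv2.resize(t[205:335,375:520],(400,360))
m[360:,:400]=cv2.resize(s[135:285,265:515],(400,240)); m[360:,400:]=cv2.resize(s[220:370,100:350],(400,240))
cv2.imwrite('pics/v3.png',m)
E
```

```text
[ 0.34406223 -0.2483069   0.17878955] [-2.68179159e+00 -1.63509354e+00 -1.40814065e-04] [-8.14974783e-01  4.86385377e-02 -4.10394153e-01  1.11237851e+00
  2.21607126e-04 -3.39224038e-01]
```

View pics/v3.png

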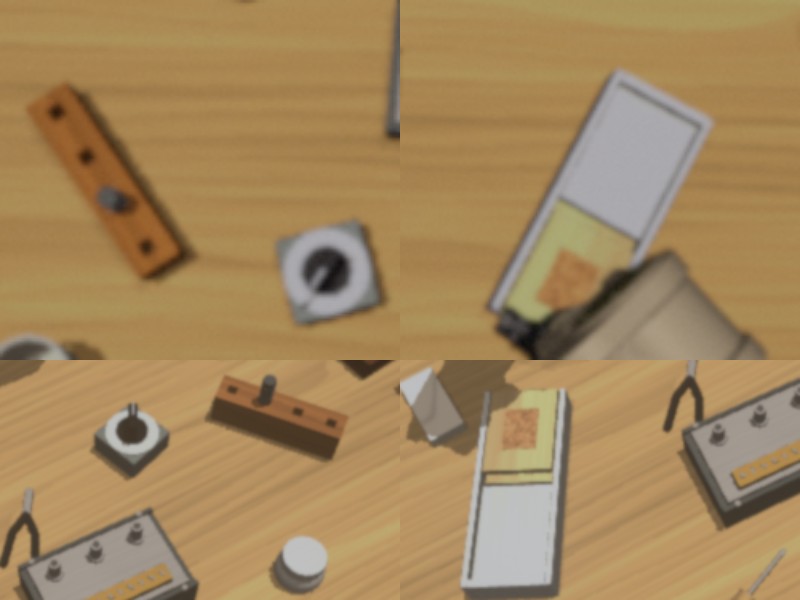

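Rack shows only the drift upright; three bolts are in the bed; the pointer meets the mark. The top board has been knocked backward: a yellow strip of board 2 is exposed at (520,477) before the deck. Measuring it.

```bash
python3 - <<'E'
from fit import *
p=np.load('pics/p.npy');D={'top':p[10:16],'scene':p[16:22]}
def inv(n,u,v,z):
    return least_squares(lambda x:pr(n,np.array([x[0],x[1],z]),D[n])-[u,v],[.45,-.3]).x
b=p[7:10];c,s=np.cos(b[2]),np.sin(b[2])
loc=lambda X:np.round([(X[0]-b[0])*c+(X[1]-b[1])*s,-(X[0]-b[0])*s+(X[1]-b[1])*c],4)
sc=cv2.imread('pics/full_scene_3.png').astype(int)
# profile along board midline in scene
for d in np.arange(.02,.08,.003):
    X=np.array([b[0]+d*c,b[1]+d*s,.046]);u=pr('scene',X,D['scene']);print(round(d,3),u.round(1),sc[int(round(u[1])),int(round(u[0]))],end=' | ')
print()
for (u,v) in ((484,470),(555,470),(484,484),(555,482)):
    q=(100+(u-400)/1.6,220+(v-360)/1.6);print(q,loc(inv('scene',*q,.046)),loc(inv('scene',*q,.034)))
print('tcp',loc(robot.sense()['position']))
m=cv2.resize(sc[225:310,130:220].astype(np.uint8),None,fx=6,fy=6,interpolation=cv2.INTER_CUBIC)
cv2.imwrite('pics/b3.png',m)
E
```

```text
0.02 [174.6 276.5] [126 179 189] | 0.023 [174.4 277.8] [129 183 190] | 0.026 [174.3 279.1] [129 183 190] | 0.029 [174.2 280.3] [129 184 190] | 0.032 [174.1 281.6] [129 184 190] | 0.035 [173.9 282.9] [129 183 190] | 0.038 [173.8 284.2] [129 183 190] | 0.041 [173.7 285.6] [129 183 190] | 0.044 [173.6 286.9] [128 180 187] | 0.047 [173.5 288.2] [117 160 168] | 0.05 [173.3 289.5] [ 82 110 120] | 0.053 [173.2 290.8] [102 143 157] | 0.056 [173.1 292.1] [118 167 183] | 0.059 [173.  293.5] [122 174 189] | 0.062 [172.8 294.8] [121 170 185] | 0.065 [172.7 296.1] [110 152 165] | 0.068 [172.6 297.5] [102 122 131] | 0.071 [172.4 298.8] [180 183 182] | 0.074 [172.3 300.1] [190 192 190] | 0.077 [172.2 301.5] [190 192 190] | 
(152.5, 288.75) [ 0.0463 -0.0435] [ 0.0405 -0.0473]
(196.875, 288.75) [0.0506 0.0488] [0.0449 0.0461]
(152.5, 297.5) [ 0.0662 -0.0414] [ 0.0607 -0.0452]
(196.875, 296.25) [0.0676 0.0499] [0.0621 0.0472]
tcp [-0.0972  0.0111]
```

View pics/b3.png

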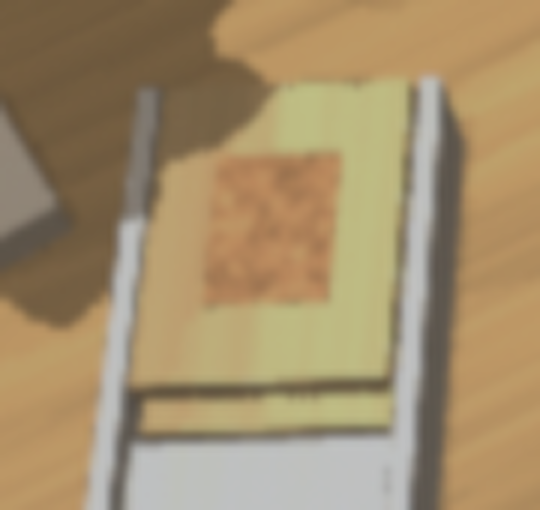

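Board 3 now lies square, about 13 mm back (front edge at local +0.047). Going down behind it.

Emit:
move_arm(
  motion=[
    {"xyz": [-0.6, -0.3, 0], "rotation": [0, 0, 0]},
    {"xyz": [-0.6, -0.3, 0], "rotation": [0, 0, 0]},
    {"xyz": [0, 0, -3], "rotation": [0, 0, 0]},
    {"xyz": [0, 0, -3], "rotation": [0, 0, 0]},
    {"xyz": [0, 0, -3], "rotation": [0, 0, 0]},
    {"xyz": [0, 0, -2], "rotation": [0, 0, 0]},
    {"xyz": [0, 0, -1], "rotation": [0, 0, 0]},
    {"xyz": [0, 0, 0], "rotation": [0, 0, 0]},
  ],
)

```text
time_s: 47.23
position: [0.3297, -0.2537, 0.0567]
ee_rot: [-2.68, -1.63, 0.001]
contact_force: [0.6, 0.4, 0.1]
gripper_width: -0.002
```

Emit:
move_arm(
  motion=[
    {"xyz": [0, 0, 0], "rotation": [0, 0, 0]},
    {"xyz": [0, 0, 0], "rotation": [0, 0, 0]},
    {"xyz": [0, 0, 0], "rotation": [0, 0, 0]},
    {"xyz": [0, 0, 0], "rotation": [0, 0, 0]},
    {"xyz": [0, 0, 0], "rotation": [0, 0, 0]},
    {"xyz": [0, 0, 0], "rotation": [0, 0, 0]},
    {"xyz": [0, 0, 0], "rotation": [0, 0, 0]},
    {"xyz": [0, 0, 0], "rotation": [0, 0, 0]},
  ],
)

```text
time_s: 47.9
position: [0.3317, -0.2555, 0.0591]
ee_rot: [2.684, 1.632, 0.0]
contact_force: [0.2, 0.1, -0.5]
gripper_width: -0.0
```

Emit:
move_arm(
  motion=[
    {"xyz": [0, 0, -1], "rotation": [0, 0, 0]},
    {"xyz": [0, 0, -0.9], "rotation": [0, 0, 0]},
    {"xyz": [0, 0, 0], "rotation": [0, 0, 0]},
    {"xyz": [0, 0, 0], "rotation": [0, 0, 0]},
    {"xyz": [0.44, -0.23, 0], "rotation": [0, 0, 0]},
    {"xyz": [0.44, -0.23, 0], "rotation": [0, 0, 0]},
    {"xyz": [0.44, -0.23, 0], "rotation": [0, 0, 0]},
    {"xyz": [0.44, -0.23, 0], "rotation": [0, 0, 0]},
  ],
)

```text
time_s: 48.57
position: [0.3501, -0.2654, 0.0403]
ee_rot: [2.683, 1.632, 0.0]
contact_force: [-2.1, 0.1, 1.2]
gripper_width: -0.003
```

Emit:
move_arm(
  motion=[
    {"xyz": [0.44, -0.23, 0], "rotation": [0, 0, 0]},
    {"xyz": [0.44, -0.23, 0], "rotation": [0, 0, 0]},
    {"xyz": [0.44, -0.23, 0], "rotation": [0, 0, 0]},
    {"xyz": [0.44, -0.23, 0], "rotation": [0, 0, 0]},
    {"xyz": [0.44, -0.23, 0], "rotation": [0, 0, 0]},
    {"xyz": [0.44, -0.23, 0], "rotation": [0, 0, 0]},
    {"xyz": [0.44, -0.23, 0], "rotation": [0, 0, 0]},
    {"xyz": [0.44, -0.23, 0], "rotation": [0, 0, 0]},
  ],
)

```text
time_s: 49.23
position: [0.3849, -0.2833, 0.0399]
ee_rot: [-2.684, -1.632, -0.0]
contact_force: [-1.3, -0.1, 0.5]
gripper_width: 0.003
```

Emit:
move_arm(
  motion=[
    {"xyz": [0.62, -0.33, 0], "rotation": [0, 0, 0]},
    {"xyz": [0.62, -0.33, 0], "rotation": [0, 0, 0]},
    {"xyz": [0.62, -0.33, 0], "rotation": [0, 0, 0]},
    {"xyz": [0.62, -0.33, 0], "rotation": [0, 0, 0]},
    {"xyz": [0.62, -0.33, 0], "rotation": [0, 0, 0]},
    {"xyz": [0.62, -0.33, 0], "rotation": [0, 0, 0]},
    {"xyz": [0.62, -0.33, 0], "rotation": [0, 0, 0]},
    {"xyz": [0.62, -0.33, 0], "rotation": [0, 0, 0]},
  ],
)

```text
time_s: 49.9
position: [0.4346, -0.3098, 0.0399]
ee_rot: [-2.684, -1.632, -0.0]
contact_force: [-1.1, -0.2, 0.3]
gripper_width: 0.003
```

Emit:
move_arm(
  motion=[
    {"xyz": [0.44, -0.23, 0], "rotation": [0, 0, 0]},
    {"xyz": [0.44, -0.23, 0], "rotation": [0, 0, 0]},
    {"xyz": [0.44, -0.23, 0], "rotation": [0, 0, 0]},
    {"xyz": [0.44, -0.23, 0], "rotation": [0, 0, 0]},
    {"xyz": [0.44, -0.23, 0], "rotation": [0, 0, 0]},
    {"xyz": [0.44, -0.23, 0], "rotation": [0, 0, 0]},
    {"xyz": [0.44, -0.23, 0], "rotation": [0, 0, 0]},
    {"xyz": [0, 0, 0], "rotation": [0, 0, 0]},
  ],
)

```text
time_s: 50.57
position: [0.4659, -0.3264, 0.0401]
ee_rot: [2.683, 1.632, 0.001]
contact_force: [0.1, 0.4, 0.5]
gripper_width: -0.0
```

Emit:
move_arm(
  motion=[
    {"xyz": [0.18, -0.09, 0], "rotation": [0, 0, 0]},
    {"xyz": [0.18, -0.09, 0], "rotation": [0, 0, 0]},
    {"xyz": [0.18, -0.09, 0], "rotation": [0, 0, 0]},
    {"xyz": [0.18, -0.09, 0], "rotation": [0, 0, 0]},
    {"xyz": [0.18, -0.09, 0], "rotation": [0, 0, 0]},
    {"xyz": [0.18, -0.09, 0], "rotation": [0, 0, 0]},
    {"xyz": [0.18, -0.09, 0], "rotation": [0, 0, 0]},
    {"xyz": [0, 0, 0], "rotation": [0, 0, 0]},
  ],
)

```text
time_s: 51.23
position: [0.4779, -0.3322, 0.04]
ee_rot: [2.684, 1.632, 0.0]
contact_force: [0.3, 0.6, -0.1]
gripper_width: 0.001
```

Emit:
move_arm(
  motion=[
    {"xyz": [0.12, -0.06, 0], "rotation": [0, 0, 0]},
    {"xyz": [0.12, -0.06, 0], "rotation": [0, 0, 0]},
    {"xyz": [0.12, -0.06, 0], "rotation": [0, 0, 0]},
    {"xyz": [0.12, -0.06, 0], "rotation": [0, 0, 0]},
    {"xyz": [0.12, -0.06, 0], "rotation": [0, 0, 0]},
    {"xyz": [0, 0, 0], "rotation": [0, 0, 0]},
    {"xyz": [0, 0, 0], "rotation": [0, 0, 0]},
    {"xyz": [0, 0, 0], "rotation": [0, 0, 0]},
  ],
)

```text
time_s: 51.9
position: [0.4795, -0.3326, 0.0396]
ee_rot: [-2.679, -1.628, 0.007]
contact_force: [-11.3, 5.3, 9.1]
gripper_width: 0.001
```

Emit:
move_arm(
  motion=[
    {"xyz": [0.12, -0.06, 0], "rotation": [0, 0, 0]},
    {"xyz": [0.12, -0.06, 0], "rotation": [0, 0, 0]},
    {"xyz": [0.12, -0.06, 0], "rotation": [0, 0, 0]},
    {"xyz": [0, 0, 0], "rotation": [0, 0, 0]},
    {"xyz": [0, 0, 0], "rotation": [0, 0, 0]},
    {"xyz": [0, 0, 0], "rotation": [0, 0, 0]},
    {"xyz": [0, 0, 0], "rotation": [0, 0, 0]},
    {"xyz": [0, 0, 0], "rotation": [0, 0, 0]},
  ],
)

```text
time_s: 52.57
position: [0.4798, -0.3325, 0.0393]
ee_rot: [-2.674, -1.624, 0.012]
contact_force: [-20.3, 8.8, 15.5]
gripper_width: 0.001
```

Emit:
move_arm(
  motion=[
    {"xyz": [-0.9, 0.45, 0], "rotation": [0, 0, 0]},
    {"xyz": [-0.9, 0.45, 0], "rotation": [0, 0, 0]},
    {"xyz": [-0.9, 0.45, 0.5], "rotation": [0, 0, 0]},
    {"xyz": [0, 0, 3], "rotation": [0, 0, 0]},
    {"xyz": [0, 0, 4], "rotation": [0, 0, 0]},
    {"xyz": [0, 0, 4], "rotation": [0, 0, 0]},
    {"xyz": [-2, 0, 4], "rotation": [0, 0, 0]},
    {"xyz": [-4, -2, 3], "rotation": [0, 0, 0]},
  ],
)

```text
time_s: 53.23
position: [0.4127, -0.3381, 0.2202]
ee_rot: [2.676, 1.635, 0.004]
contact_force: [0.4, -0.5, 0.4]
gripper_width: 0.004
```

Emit:
move_arm(
  motion=[
    {"xyz": [-4, -3, 0], "rotation": [0, 0, 0]},
    {"xyz": [-4, -4, 0], "rotation": [0, 0, 0]},
    {"xyz": [-4, -4, 0], "rotation": [0, 0, 0]},
    {"xyz": [-4, -4, 0], "rotation": [0, 0, 0]},
    {"xyz": [-4, -4, 0], "rotation": [0, 0, 0]},
    {"xyz": [-4, -3, 0], "rotation": [0, 0, 0]},
    {"xyz": [0, 0, 0], "rotation": [0, 0, 0]},
    {"xyz": [0, 0, 0], "rotation": [0, 0, 0]},
  ],
)

```text
time_s: 53.9
position: [0.2239, -0.5079, 0.2156]
ee_rot: [2.688, 1.626, 0.0]
contact_force: [0.6, -0.2, -0.5]
gripper_width: 0.001
```

```bash
python3 dz.py 4 2>/dev/null; python3 - <<'E'
import cv2,numpy as np
t=cv2.imread('pics/full_top_4.png');s=cv2.imread('pics/full_scene_4.png')
m=np.zeros((600,800,3),np.uint8); K=cv2.INTER_LANCZOS4
m[:300,:300]=cv2.resize(t[285:327,258:300],(300,300),interpolation=K)   # dial
m[:300,300:560]=cv2.resize(t[225:335,400:495],(260,300),interpolation=K)
m[:300,560:]=cv2.resize(t[205:275,295:380],(240,198),interpolation=K).repeat(1,0) if 0 else cv2.copyMakeBorder(cv2.resize(t[205:275,295:380],(240,198)),0,102,0,0,0)
m[300:,:450]=cv2.resize(s[135:335,265:490],(450,400),interpolation=K)[:300]
m[300:,450:]=cv2.resize(s[220:375,125:235],(350,493),interpolation=K)[:300] if 0 else cv2.resize(s[220:375,110:235],(350,300))
cv2.imwrite('pics/v4.png',m)
E
```

```text
[ 0.22698137 -0.50580089  0.21560505] [2.68244992e+00 1.63504258e+00 1.32262424e-04] [-1.29384453e+00  2.77911381e-01 -4.07664547e-02  1.25203323e+00
  1.11017444e-04 -8.17847822e-01]
```

View pics/v4.png

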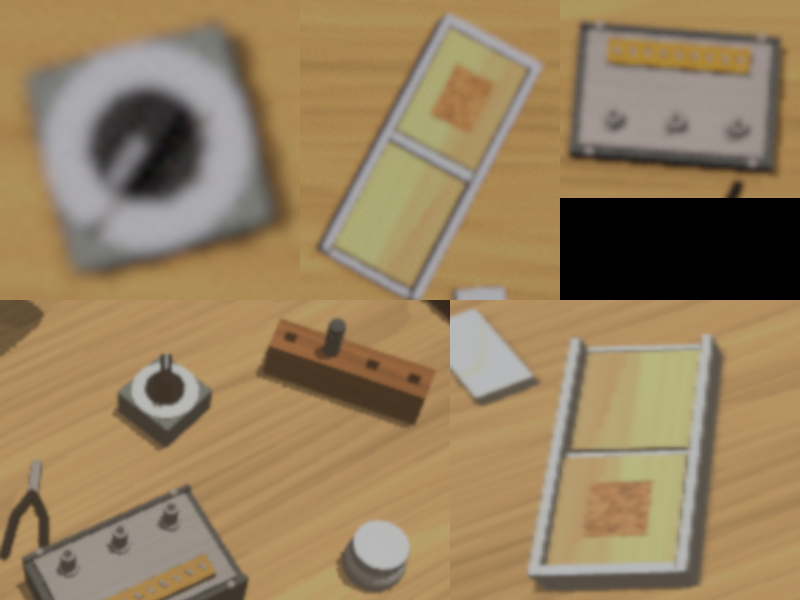

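```bash
python3 - <<'E'
from dial import *
xy=np.array([.4108,.1307]);a=np.load('pics/avg.npz')['top'].sum(2)/3
b=cv2.imread('pics/full_top_4.png').astype(float).sum(2)/3
def samp(im,z,rng,ths):
    mp=np.array([[pr('top',np.array([xy[0]+r*np.cos(t),xy[1]+r*np.sin(t),z]),D['top']) for t in ths] for r in rng],np.float32)
    return cv2.remap(np.float32(im),mp[...,0],mp[...,1],cv2.INTER_CUBIC)
d=np.arange(125,170,1.);t=np.radians(d)
m=samp(a,.043,np.arange(.035,.040,.001),t).mean(0);w=np.clip(np.median(m)-12-m,0,None);print('mark',(w*d).sum()/w.sum())
d=np.arange(110,186,1.);t=np.radians(d)
for r0,r1 in((.008,.013),(.012,.018),(.010,.020)):
    m=samp(b,.082,np.arange(r0,r1,.001),t).mean(0);w=np.clip(m-(m.min()+m.max())/2,0,None);print('stripe',(w*d).sum()/w.sum())
d2=np.arange(-40,50,1.)
for r0,r1 in((.008,.013),(.012,.018),(.010,.020)):
    m=samp(a,.082,np.arange(r0,r1,.001),np.radians(d2)).mean(0);w=np.clip(m-(m.min()+m.max())/2,0,None);print('start stripe (true ~3.3)',(w*d2).sum()/w.sum())
E
```

```text
mark 145.97025392294296
stripe 134.04907718682298
stripe 138.4381918683996
stripe 138.09665659358893
start stripe (true ~3.3) 14.689110526952879
start stripe (true ~3.3) 9.066514880753331
start stripe (true ~3.3) 9.403534299635115
```

```bash
python3 - <<'E'
from dial import *
c0=np.array([.411,.1305]);a=np.load('pics/avg.npz')['top'];b=cv2.imread('pics/full_top_4.png')[:,:,::-1].astype(float)
N=240;g=(np.arange(N)-N/2)*.0005   # rectified at .5 mm
def rect(im,z):
    mp=np.array([[pr('top',np.array([c0[0]-i,c0[1]-j,z]),D['top']) for j in g] for i in g],np.float32)
    return cv2.remap(np.float32(im),mp[...,0],mp[...,1],cv2.INTER_CUBIC)
for nm,im in(('start',a),('end',b)):
    R=rect(im,.042).mean(2)
    for th in(165,175,185):
        m=(R>th).astype(np.uint8);cs,_=cv2.findContours(m,cv2.RETR_EXTERNAL,cv2.CHAIN_APPROX_NONE)
        k=max(cs,key=cv2.contourArea);(x,y),ax,_=cv2.fitEllipse(cv2.convexHull(k))
        C=c0-np.array([g[0]+y*.0005,g[0]+x*.0005]);
        d=np.arange(125,170,1.);t=np.radians(d)
        xs=np.array([[(c0[1]-(C[1]+r*np.sin(q))-g[0])/.0005 for q in t] for r in np.arange(.034,.040,.001)],np.float32)
        ys=np.array([[(c0[0]-(C[0]+r*np.cos(q))-g[0])/.0005 for q in t] for r in np.arange(.034,.040,.001)],np.float32)
        p_=cv2.remap(R,xs,ys,1).mean(0);w=np.clip(np.median(p_)-10-p_,0,None)
        print(nm,th,C.round(4),np.array(ax)*.25,'dark angle',round((w*d).sum()/w.sum(),1))
# stripe axis direction at end by line fit (parallax-free)
for nm,im,lo in(('start',a,0),('end',b,148)):
    R=rect(im,.082).mean(2);yy,xx=np.mgrid[:N,:N];X=c0[0]-(g[0]+yy*.0005);Y=c0[1]-(g[0]+xx*.0005)
    dx,dy=X-c0[0],Y-c0[1]-.001;q=np.radians(lo);al=dx*np.cos(q)+dy*np.sin(q);pe=-dx*np.sin(q)+dy*np.cos(q)
    P=[]
    for s in np.arange(.004,.017,.001):
        k=(abs(al-s)<.0008)&(abs(pe)<.008);w=np.clip(R[k]-np.percentile(R[k],50),0,None);P.append((s,(w*pe[k]).sum()/w.sum()))
    f=np.polyfit(*np.array(P).T,1);print(nm,'stripe dir',lo+np.degrees(np.arctan(f[0])),'offset mm',f[1]*1e3)
E
```

```text
start 165 [0.4117 0.1329] [36.45841599 36.59111404] dark angle 149.3Traceback (most recent call last):
  File "<stdin>", line 11, in <module>
ValueError: max() iterable argument is empty
```

```bash
python3 - <<'E'
from dial import *
c0=np.array([.4115,.132]);a=np.load('pics/avg.npz')['top'];b=cv2.imread('pics/full_top_4.png')[:,:,::-1].astype(float)
N=240;g=(np.arange(N)-N/2)*.0005
def rect(im,z):
    mp=np.array([[pr('top',np.array([c0[0]-i,c0[1]-j,z]),D['top']) for j in g] for i in g],np.float32)
    return cv2.remap(np.float32(im),mp[...,0],mp[...,1],cv2.INTER_CUBIC)
R=rect(a,.042)[...,2]  # blue separates ring from wood and grey
for th in(135,145,155,165):
    m=(R>th).astype(np.uint8);cs,_=cv2.findContours(m,cv2.RETR_EXTERNAL,cv2.CHAIN_APPROX_NONE)
    if not cs: continue
    k=max(cs,key=cv2.contourArea);(x,y),ax,_=cv2.fitEllipse(cv2.convexHull(k));C=c0-np.array([g[0]+y*.0005,g[0]+x*.0005])
    d=np.arange(125,170,1.);t=np.radians(d);rr=np.arange(.034,.040,.001)[:,None]
    xs=np.float32((c0[1]-(C[1]+rr*np.sin(t))-g[0])/.0005);ys=np.float32((c0[0]-(C[0]+rr*np.cos(t))-g[0])/.0005)
    p_=cv2.remap(R,xs,ys,1).mean(0);w=np.clip(np.median(p_)-10-p_,0,None)
    print(th,C.round(4),np.array(ax)*.25,'mark',round((w*d).sum()/w.sum(),1))
for nm,im,lo in(('start',a,0),('end',b,148)):
    R=rect(im,.082).mean(2);yy,xx=np.mgrid[:N,:N];X=c0[0]-(g[0]+yy*.0005);Y=c0[1]-(g[0]+xx*.0005)
    dx,dy=X-c0[0],Y-c0[1];q=np.radians(lo);al=dx*np.cos(q)+dy*np.sin(q);pe=-dx*np.sin(q)+dy*np.cos(q);P=[]
    for s in np.arange(.004,.017,.001):
        k=(abs(al-s)<.0008)&(abs(pe)<.008);w=np.clip(R[k]-np.percentile(R[k],60),0,None);P.append((s,(w*pe[k]).sum()/w.sum()))
    f=np.polyfit(*np.array(P).T,1);print(nm,'stripe dir',lo+np.degrees(np.arctan(f[0])),'offset mm',f[1]*1e3)
E
```

```text
135 [0.4116 0.1327] [40.09511566 40.37704086] mark 148.9
145 [0.4116 0.1328] [39.19498444 39.35066223] mark 149.1
155 [0.4115 0.1328] [38.22719193 38.28972244] mark 149.0
165 [0.4115 0.1328] [36.74671555 36.88052368] mark 149.0
start stripe dir -0.764113515331506 offset mm 1.1001727718763232
end stripe dir 147.42751911670285 offset mm -0.6740064461440535
```

```bash
python3 -c "
from h import *
ticket.hand_in();print(robot.sense()['time_s'])"
```

```text
the job is handed in; nothing more can be done
the job is handed in; nothing more can be done
```

The job is done and handed in at about 55 s of robot time.

- **Drift and shoe:** I pushed the drift home in hole 2. It stopped firmly with its shoulder on the shoe at 36 N, and the shoe came into line. The drift is back upright and fully home in its own well, the only one now filled.
- **Bolts:** All three bolts are in holes 1, 2 and 3. Each stopped at the expected home height, to within the sub-millimetre scatter of the readings. The last pictures show them upright, and the mallet and the other bystanders I did not re-measure look unmoved wherever they were in view.
- **Board:** The top board had been knocked about 13 mm backward before I pushed it. I measured it again, then slid it along the deck until it stopped against the end stop at about 20 N. In the last picture it lies square at the stop, and the stack below shows no disturbance.
- **Knob:** The pointer stands at about 147.4–148° and the mark at 149°, so it is within about 1.5° (0.03 rad).

**Disagreement:** the task says the mark lies 0.5 to 2.5 rad clockwise of the pointer at the start. The only mark I could see on the ring was about 3.7 rad clockwise of the white pointer. I turned the knob clockwise to that mark and met no stop.

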